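# Refit the probe and splash door of a flow-cell station

### The job

Put the flow cell back into service: take the probe with the red ring out of the blue rack, slide it down into the flow cell's gland until the lower edge of its red ring is level with the top of the gland, and then swing the red clamp lever fully shut to lock it. Then lift the clear splash door out of the drying rack and hang it on the station's two hinge pins, with both knuckles fully down and the door closed across the front. Leave the blue-ringed probe, the bottles, the jar and the beaker where they stand.

Things in the scene. Friction and masses are not known exactly. Their poses are not given: they have to be found in the camera images.
- station: Fixed flow-cell station, white tray 210 (x) by 240 (y) mm; origin on the bench under it. In its frame, mm: doorway faces -x; bore at (-30, 20); clamp head 84 by 60 round it, top at z 100; clear wings 153 high at y -93 and 118, x -97 to 103; hinge post 20 square, 165 high, at (-91, 120). Closed, the door stands at x -115, middle at y -5, lower edge 20 above the bench; the open lever blocks it.
- gland_top (a point): Centre of the bore at the top of the black gland, 108 mm above the bench, z up. Gland: ring, outer diameter 28, bore 18; the bore's floor lies 88 below this point. An O-ring 6 below the top rubs on the tube: 5 to 10 N to push it through; the tube then stays at whatever depth it is left.
- pin_low (a point): Lower hinge pin: point on its axis at the shoulder on which the lower knuckle rests, 35 mm above the bench. The pin, diameter 8, tip tapered, rises 22 above the shoulder. The shoulder is a bracket 8 thick below this point, reaching 9 to either side (y), 10 to the front, and back to the hinge post.
- pin_up (a point): Upper hinge pin, the same, on the same vertical axis, shoulder 140 mm above the bench. Its bracket (132 to 140 high) bars the lower knuckle from above: bring the door in level from the front (along the station's +x) with the knuckles 25 to 60 above their shoulders, then lower it.
- lever (a joint): Angle of the red clamp lever about a vertical pin. 0 = open, pointing along the station's -x, out of the doorway; grows as the knob swings towards the station's -y (counter-clockwise from above); 1.571 = fully shut, at its stop, pointing along -y. Stays where it is left; about 2 N at the knob, more near the end, where its cam presses on the tube.
- lever_knob (a point): Upright red knob at the free end of the lever, diameter 14, top 150 above the bench, reaching down to the lever arm (arm top 109 above the bench). This point is on its axis, 130 above the bench.
- lever_pivot (a point): Point on the lever's pin axis, at the same height as lever_knob, 70 from the knob's axis and 22 in front (-x) of the bore.
- probe_head (a point): Probe with the red ring, the one to fit: middle of its white head, on its axis; z up along the probe. Head diameter 28 mm, 16 below to 16 above this point; a brass connector, diameter 14, tops it by 8. Below the head a steel tube, diameter 16, 90 long, the last 5 tapered; tip 106 below this point. About 120 g. Stands upright in the rack, this point 118 above the bench.
- probe_mark (a point): Lower edge of the probe's red ring (6 high), on the probe's axis, 60 above its tip and 46 below probe_head.
- probe_rack: Blue rack block for probes, fixed, 160 (x) by 66 (y) by 62 high, origin under its centre; two holes, diameter 19, 50 deep, on its x axis at -40 and +40. The two probes stand in them, either way round.
- spare_head (a point): The other probe, the same but with a blue ring and a black head, in the same rack; mid-height of its head. To be left alone.
- door_grip (a point): Clear splash door with aluminium edges: middle of the white grip block on its top edge, 180 mm above the lower edge. Block 14 thick (x), 60 long (y), 15 below to 15 above this point. Panel 8 thick, 190 wide, 165 high. x: thickness; y: from the middle to the hinge edge; z up. Hung and closed, its axes are parallel to the station's. About 300 g.
- knuckle_low (a point): Lower hinge knuckle of the door: centre of its underside. Tube, outer diameter 20, bore 11, 18 high, axis vertical, 113 from the door's middle along the door's +y; underside 15 above the door's lower edge.
- knuckle_up (a point): Upper knuckle, the same, underside 120 above the door's lower edge.
- drying_rack: Fixed white peg rack, 130 (x) by 112 (y) mm, origin on the bench under its centre; pegs to 57 high in rows at y -50 and 50. The door stands upright in its middle slot, door and rack axes parallel, lower edge 12 above the bench: lift it straight up by 50 or more.
- reagent_mid (a point): amber reagent bottle with red cap, diameter 64, 150 tall; to be left standing. Point half-way up its axis.
- jar_mid (a point): white jar with blue lid, diameter 68, 85 tall; to be left standing. Point half-way up its axis.
- beaker_mid (a point): glass beaker, diameter 68, 90 tall; to be left standing. Point half-way up its axis.
- sample_mid (a point): small yellow sample bottle, diameter 44, 75 tall; to be left standing. Point half-way up its axis.
- wash_mid (a point): white squeeze bottle with blue cap, diameter 60, 160 tall; to be left standing. Point half-way up its axis.
Not all that is in view belongs to the job. There is more than one size of the part that bears door_grip; the job needs the middle-sized. What is shaped like the part that bears probe_head but orange is not meant.

How it is judged:
By the outcome, as a careful person would: the job done as asked, in the order asked, and still so for the second after the job is handed in, with the robot touching nothing.
It also fails if it takes over 72 s, if anything falls off the work surface, if the arm or the gripper's body presses on something with over 40 N, if the wrist force passes 120 N, or if a joint passes its speed limit or range.

### The arm

A 6-joint arm with a two-finger parallel gripper is mounted at the origin on the work surface. World frame = base frame: x ahead of the robot, y to its left, z up, the work surface at z = 0. Lengths are in mm, angles in rad, forces in N, time in s.
With the tool pointing down it reaches from about 325 to 900 mm from the base axis. Payload 6.1 kg.
Tool frame: the origin (TCP) lies at the very end of the fingers, on their centre line; the grasp point (between the pads) lies 19 mm behind it (manip.grasp_offset is the distance from the TCP to the grasp point, in mm); z points along the fingers, y is the direction in which the jaws open and shut (so a half turn about z gives the same grasp; the last joint's range is limited). The gripper opens to 87 mm and grips with 3 to 60 N. Pads are 19 mm wide; open, the fingers measure 117 mm over their backs; the gripper's body (75 mm by 190 mm) begins 51 mm behind the grasp point.
Start: joints at [-1.255, 0.22, 1.526, -0, 1.395, -0.126], TCP at [267.222, -564.985, 222.538] pointing down, gripper open.
Joint ranges: [-2.98, 2.98], [-0.91, 2.08], [0.09, 2.57], [-1.24, 4.39], [0.2, 2.65], [-2.68, 2.68]. Speed limits (rad/s): [2.57, 2.57, 3.01, 3.14, 3.14, 3.14].

### API

Orientations are given as a unit quaternion [x, y, z, w].
In Python, from bench import manip, viewer gives the robot as it stands. The module is installed in compiled form; this text tells all that it offers.
- The arm moves only by the tool move_arm, never from a script. Its argument "increments" is a list of rows, each an object with "translation": the shift along the tool's x, y, z in cm, a list of three; "twist": the turn about the tool's z in rad; "gripper": the closure, from 0 (fully open) to 1 (shut). A call has 1 to 20 rows; each row shifts and turns the pose as measured when the row begins, along the tool's axes as they then stand; what a row does not reach is not made up. A row lasts 1/12 s, in which the tool goes at most 41.7 mm and 7.16 degrees, less where a joint would pass 70% of its speed; a pose out of reach is approached as far as the arm can. A call with a gripper value outside its range is refused whole. The fingers move at their own pace and stop on an object; "force" is the grip in N (left out, the last holds). Time passes only in rows, so rows that do not move let the fingers close. It gives the time, the measured TCP pose, the force and the opening at its end, in the units of the state.
- manip.sense(): the state, without advancing time (a new reading comes with each control period).
- viewer.camera(name): name is "scene" or "top"; returns a dict with "pixels" (480x640x3 uint8, red, green, blue), "fovy" (degrees; the focal length in pixels is half the picture's height over the tangent of half this angle, whatever the lens; pixels are square), "cx", "cy" (the principal point, pixels), "k1" (the pictures are not rectified: a ray, as slopes to the right and down, at radius r is drawn at 1 + k1 r^2 times it, then the intrinsics apply), "R" (3x3) and "t" (3): a world point X has camera coordinates R X + t. Camera axes: x right, y down, z forward; pixel columns grow to the right and rows downward; lengths in mm; the calibration is good to about 2 mm. A picture is of the moment at which its call begins. There is no depth.
- manip.job_done(): hands the job in, once; it reports no verdict.
The state is a dict: "time_s": time; "joints": joint angles; "joint_vel": joint speeds; "joint_efforts": joint torques, N m; "tcp_pos": TCP position; "tcp_rot": TCP orientation; "ft_force": force on the tool from outside, world axes, zero at the start; "wrist_torque": the same for the moment, N m; "gripper_width": opening from 0.0 (shut) to 1.0 (fully open).
Only numpy, scipy, OpenCV 4.12 (cv2) and the standard library are available. Lean on these libraries where they do the work, as an engineer would, in place of code of your own. Each camera call takes 0.05 s, during which the arm holds its last target.

## Working session

There is one attempt and no reset: what is moved stays moved. The work goes in short steps, Python scripts to look and compute and a tool call to move; the robot and the scene stay as the last step left them, time stands still between calls to the robot, and variables do not carry over. Pictures are saved under pics/ and viewed, and the job is handed in when it is done.

Besides the shell and the picture viewer there is one more tool, called as name(argument=value, ...), one argument or row to a line, values as JSON. move_arm: Moves the arm, as the interface text tells. Its arguments: {"type":"object","properties":{"increments":{"type":"array","items":{"type":"object","properties":{"translation":{"type":"array","items":{"type":"number"}},"twist":{"type":"number"},"gripper":{"type":"number"}}}},"force":{"type":"number"}},"required":["increments"]}

```bash
mkdir -p pics
cat > h.py <<'E'
import numpy as np, cv2
from bench import manip, viewer
def grab(name,fn=None):
    c=viewer.camera(name)
    if fn: cv2.imwrite('pics/'+fn,np.asarray(c['pixels'])[:,:,::-1])
    return c
def K(c):
    f=240/np.tan(np.radians(c['fovy'])/2)
    return np.array([[f,0,c['cx']],[0,f,c['cy']],[0,0,1.]]),np.array([c['k1'],0,0,0,0.])
def ray(c,u,v):
    k,d=K(c); p=cv2.undistortPoints(np.array([[[u,v]]],float),k,d)[0,0]
    R=np.array(c['R']);t=np.array(c['t'])
    return -R.T@t, R.T@np.array([p[0],p[1],1])
def onz(c,u,v,z):
    o,d=ray(c,u,v); return o+d*(z-o[2])/d[2]
def proj(c,X):
    k,d=K(c); R=np.array(c['R']);t=np.array(c['t'],float)
    return cv2.projectPoints(np.array(X,float).reshape(-1,1,3),cv2.Rodrigues(R)[0],t,k,d)[0][:,0]
def tri(c1,p1,c2,p2):
    o1,d1=ray(c1,*p1);o2,d2=ray(c2,*p2)
    s=np.linalg.lstsq(np.c_[d1,-d2],o2-o1,rcond=None)[0]
    a=o1+d1*s[0];b=o2+d2*s[1]; return (a+b)/2,np.linalg.norm(a-b)
E
python3 - <<'E'
from h import *
import pickle
a=grab('scene','s0.png');b=grab('top','t0.png')
pickle.dump((a,b),open('c0.pkl','wb'))
for c in(a,b):print({k:c[k] for k in c if k!='pixels'})
print(manip.sense(),manip.grasp_offset)
E
```

```text
{'fovy': 45.162026336829044, 'cx': 317.37601266586717, 'cy': 249.30338548523855, 'k1': -0.02290134334796375, 'R': array([[ 0.85969338,  0.5104865 ,  0.01818829],
       [ 0.31946852, -0.50954057, -0.79894197],
       [-0.39858142,  0.69265571, -0.60113302]]), 't': array([-435.49238191, -107.69672124, 1925.28763405])}
{'fovy': 43.35847645303111, 'cx': 321.90096614853627, 'cy': 241.48749637197514, 'k1': -0.03394525233041405, 'R': array([[-8.93286299e-02, -9.96002165e-01,  2.87402485e-04],
       [-9.73181856e-01,  8.72205184e-02, -2.12860651e-01],
       [ 2.11984602e-01, -1.92942452e-02, -9.77082525e-01]]), 't': array([ -36.50343244,  560.70812085, 1708.54966163])}
{'time_s': 0.1, 'joints': array([-1.25510150e+00,  2.21129392e-01,  1.52749559e+00, -1.88925982e-05,
        1.39470963e+00, -1.26094948e-01]), 'joint_vel': array([-1.41643665e-03, -1.24413725e-03, -1.38087854e-03, -4.82351726e-06,
       -1.96215947e-05,  5.55862675e-04]), 'joint_efforts': array([ 9.20495258e-04, -4.95944166e+01, -3.88521051e+01,  7.01214653e-02,
        5.14867413e-02, -2.99618216e-05]), 'tcp_pos': array([ 267.0419413, -564.4582897,  221.5583126]), 'tcp_rot': array([ 9.75701033e-01,  2.19104394e-01, -9.17022001e-05, -8.66188297e-04]), 'ft_force': array([-0.089915  ,  0.28210406,  0.40186926]), 'wrist_torque': array([ 0.00176603, -0.05808209, -0.03051552]), 'gripper_width': 1.001372838828322} 18.700000000000003
```

```bash
sleep 1
```

```text
(no output)
```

View pics/s0.png

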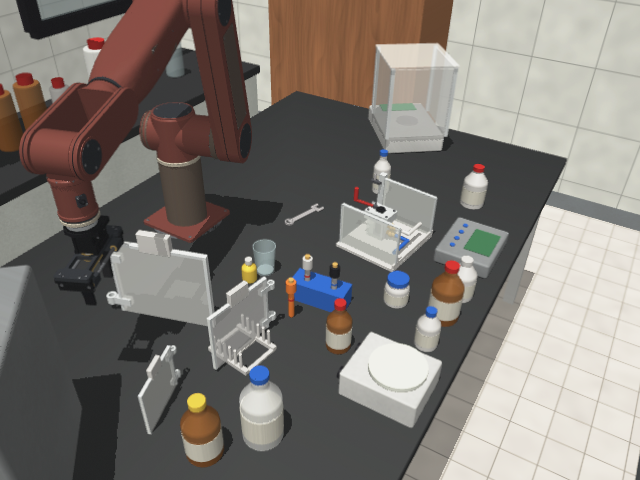

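View pics/t0.png

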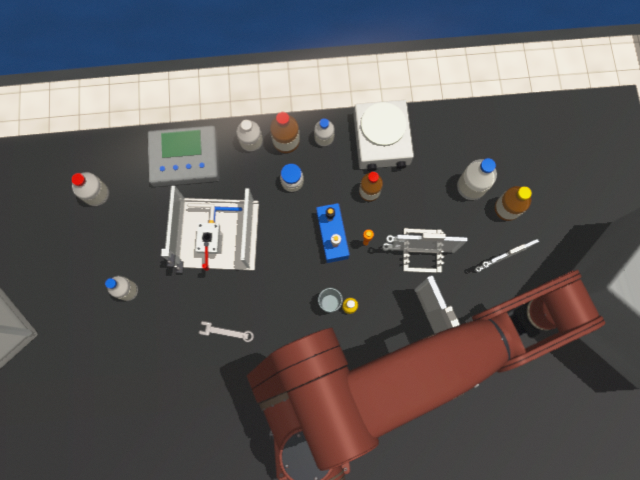

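Scene: station near (385,230), blue rack (322,290), middle door in the peg rack (240,325), with a large and a small door beside it as decoys. I'll zoom in next.

Run:
```python
import cv2
s=cv2.imread('pics/s0.png');t=cv2.imread('pics/t0.png')
def cr(i,x,y,w,h,k,n): cv2.imwrite('pics/'+n,cv2.resize(i[y:y+h,x:x+w],None,fx=k,fy=k,interpolation=cv2.INTER_CUBIC))
cr(t,150,180,120,100,6,'t1.png');cr(t,300,180,180,90,4.4,'t2.png')
cr(s,320,150,130,130,4.6,'s1.png');cr(s,195,240,170,140,4.2,'s2.png')
```

```text
(no output)
```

View pics/t1.png

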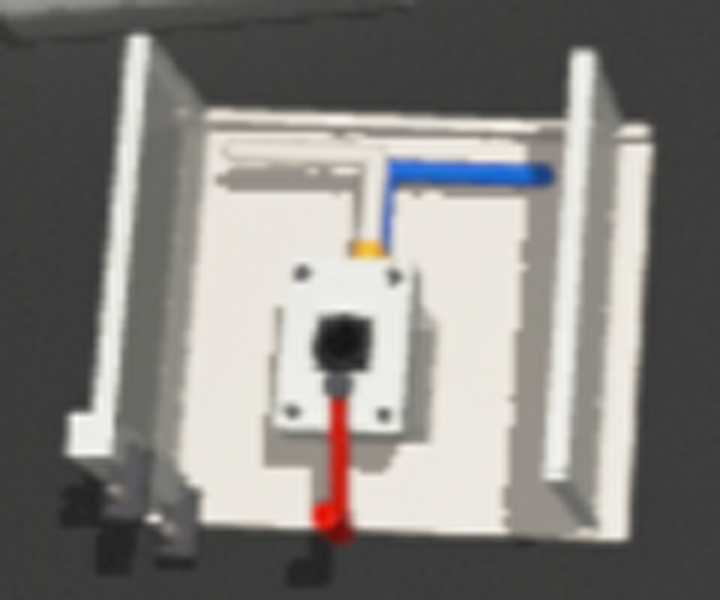

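View pics/t2.png

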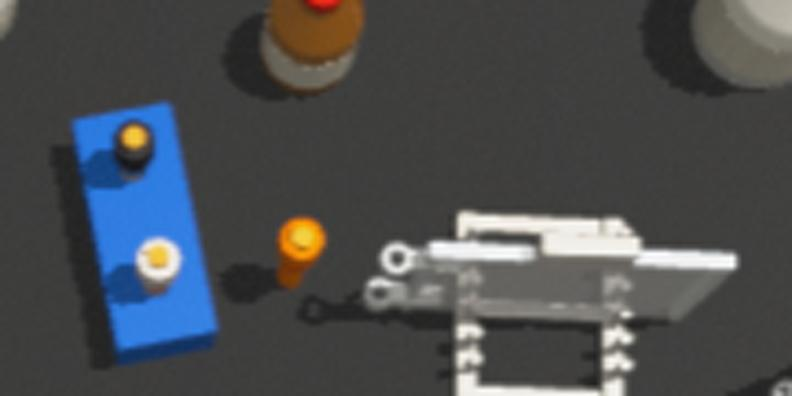

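View pics/s1.png

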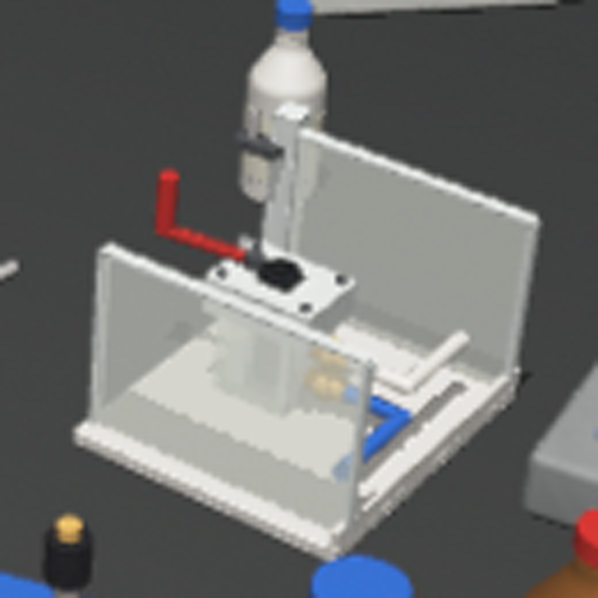

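View pics/s2.png

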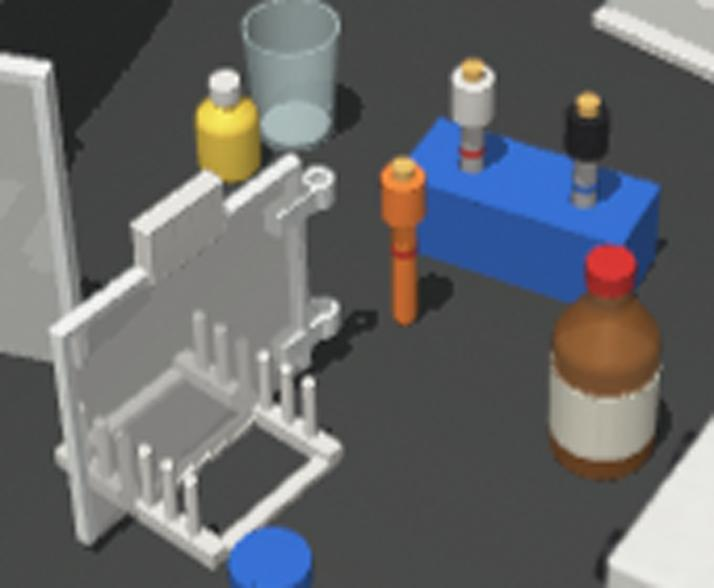

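Run:
```python
import cv2
s=cv2.imread('pics/s0.png');t=cv2.imread('pics/t0.png')
def cr(i,x,y,w,h,k,n): 
    o=cv2.resize(i[y:y+h,x:x+w],None,fx=k,fy=k,interpolation=cv2.INTER_LANCZOS4)
    for a in range(0,w,5):cv2.putText(o,str(x+a),(a*k,8),0,.3,(0,255,255),1);cv2.line(o,(a*k,10),(a*k,14),(0,255,255),1)
    for a in range(0,h,5):cv2.putText(o,str(y+a),(0,a*k+4),0,.3,(0,255,255),1)
    cv2.imwrite('pics/'+n,o)
cr(t,160,180,66,50,12,'a1.png');cr(t,160,225,66,50,12,'a2.png');cr(t,200,185,64,80,7,'a3.png')
cr(t,380,220,95,55,8,'a4.png');cr(s,335,175,100,75,8,'a5.png');cr(s,205,270,80,75,8,'a6.png');cr(s,285,245,75,60,10,'a7.png');cr(t,312,198,66,60,10,'a8.png')
```

```text
(no output)
```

View pics/a2.png

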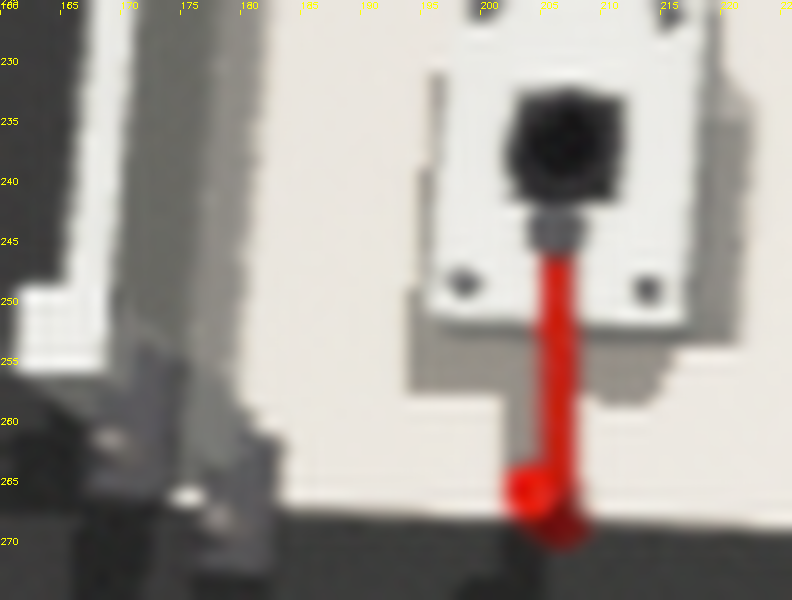

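View pics/a3.png

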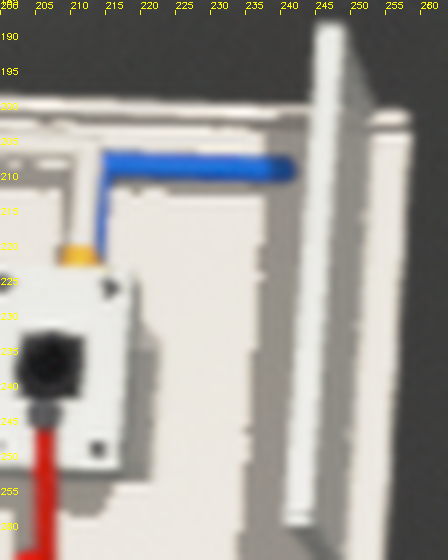

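View pics/a4.png

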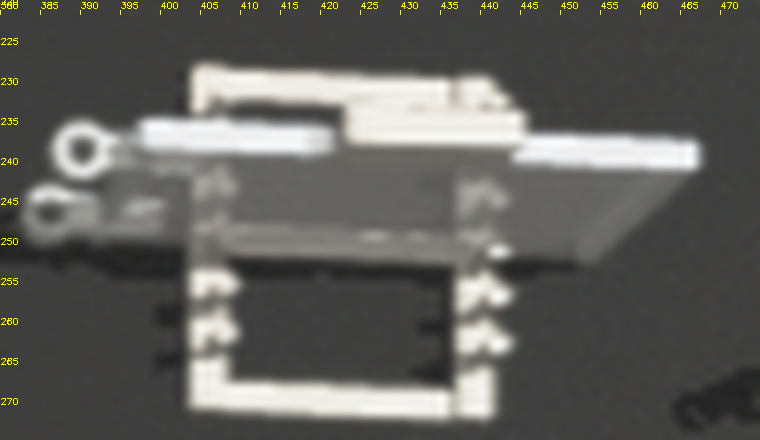

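View pics/a5.png

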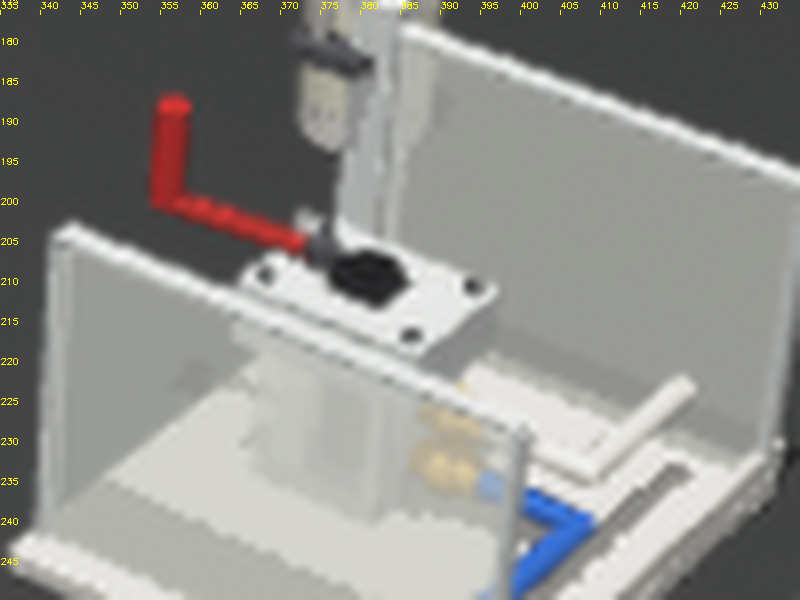

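View pics/a6.png

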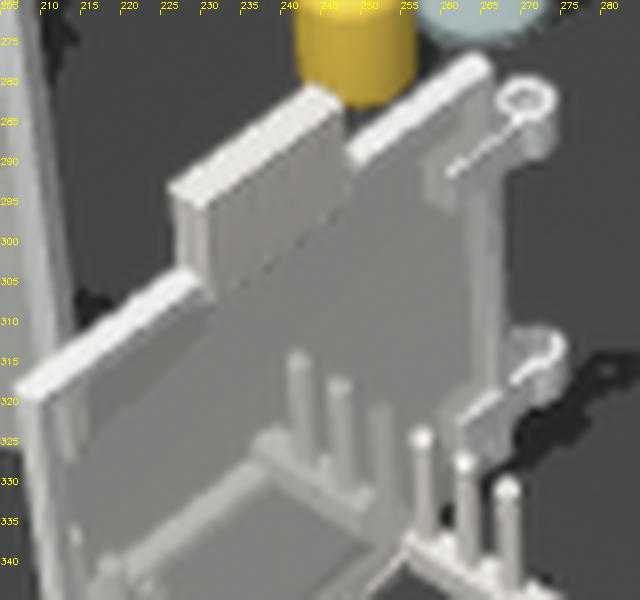

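View pics/a7.png

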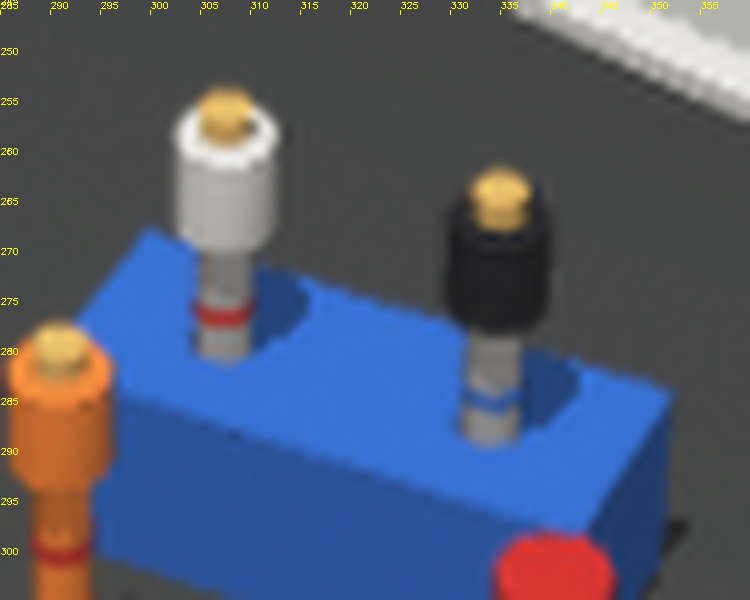

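View pics/a8.png

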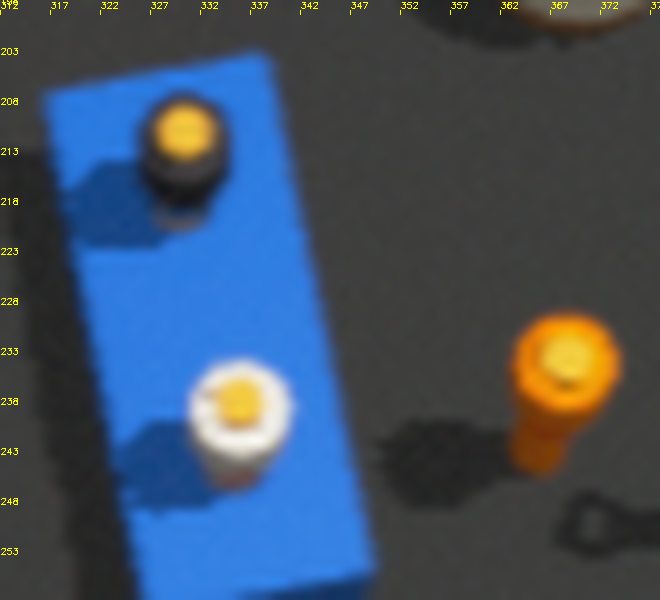

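Run:
```python
from h import *
import pickle
s,t=pickle.load(open('c0.pkl','rb'))
T={'gland':(206.7,236.5,108),'screws':(206.8,236.8,100),'post':(164.7,252,165),'knob':(203.7,265.5,150),'pinup':(168.7,261.2,162),'pinlo':(177.7,267.7,57),
'rwB':(246.7,188.1,153),'rwF':(242.4,258.9,153),'lwB':(172.8,186.1,153),
'kup':(389.9,238.3,150),'klo':(385.8,246.2,45),'grip':(433.9,235,207),'panL':(397.1,235.6,177),'panR':(467.1,238.7,177),'brass':(335.45,237.75,142),'head':(335.65,238.35,134)}
S={'kup':(270.1,281.7,150),'grip':(236.6,287.8,207),'panL':(264.8,277.4,177),'panR':(208.3,318.4,177),'brass':(307.15,255.05,142),'head':(307.25,257.95,134),
'knob':(356.5,187.4,150),'gland':(380.9,208.6,108),'rwF':(343.1,203.1,153),'rwB':(399.8,228.6,153)}
for n,(u,v,z) in T.items():
    a=onz(t,u,v,z);o=[n,a[:2].round(1)]
    if n in S:
        b=onz(s,*S[n]);o.append(b[:2].round(1)); x,e=tri(t,(u,v),s,S[n][:2]); o+= [x.round(1),round(e,1)]
    print(*o)
```

```text
gland [588.8 241.1] [592.  238.3] [589.9 241.9 105.1] 1.1
screws [589.8 242.3]
post [541.6 348.6]
knob [497.4 246.1] [499.3 247.1] [498.3 246.8 149.6] 2.1
pinup [515.5 339.2]
pinlo [515.6 339. ]
rwB [708.1 113.5] [709.4 108. ] [708.3 113.4 149.7] 1.9
rwF [505.7 138.1] [509.9 139.8] [507.7 139.5 151.9] 4.2
lwB [733.  322.2]
kup [ 527.9 -273.9] [ 528.8 -273.2] [ 528.4 -273.6  150. ] 1.2
klo [ 527.5 -273.4]
grip [ 514.3 -385.3] [ 515.5 -386.6] [ 514.6 -385.6  205.8] 0.0
panL [ 528.  -290.8] [ 527.5 -292.5] [ 527.5 -291.4  176.3] 1.5
panR [ 502.2 -481.2] [ 502.5 -476.9] [ 502.9 -479.5  179.1] 3.1
brass [ 544.8 -123.5] [ 544.7 -122.6] [ 544.8 -123.3  142.5] 0.5
head [ 544.8 -124.2] [ 546.1 -124.4] [ 545.3 -124.   133.3] 1.0
```

Run:
```python
import numpy as np
def fit(M,W):
    M=np.array(M,float);W=np.array(W,float);m=M.mean(0);w=W.mean(0)
    a=M-m;b=W-w; th=np.arctan2((a[:,0]*b[:,1]-a[:,1]*b[:,0]).sum(),(a*b).sum())
    R=np.array([[np.cos(th),-np.sin(th)],[np.sin(th),np.cos(th)]]);t=w-R@m
    print('yaw',th.round(4),'t',t.round(1));print((W-(M@R.T+t)).round(1).tolist());return R,t
R,t=fit([(-30,20),(-30,20),(-91,120),(-115,108),(-115,108),(-97,-93),(103,-93),(103,118)],[(589.3,241.1),(589.8,242),(541.6,348.6),(515.5,339.2),(515.6,339),(506.5,138.5),(708.3,113),(733,322.2)])
for n,p in dict(bore=(-30,20),piv=(-52,20),knob0=(-122,20),knob1=(-52,-50),pin=(-115,108),grip=(-115,-5)).items(): print(n,(R@p+t).round(1))
print('lever',np.array([498.2,246.6])-(R@(-52,20)+t))
fit([(0,113),(0,113),(0,0),(0,95),(0,-95)],[(528.2,-273.7),(527.5,-273.4),(514.7,-385.7),(527.8,-291.3),(502.4,-480)])
```

```text
yaw -0.1253 t [616.4 218. ]
[[0.2, -0.5], [0.7, 0.4], [0.5, 0.2], [-0.3, -0.3], [-0.2, -0.5], [-2.0, 0.6], [1.4, 0.1], [-0.3, -0.0]]
bore [589.1 241.6]
piv [567.3 244.3]
knob0 [497.8 253.1]
knob1 [558.5 174.9]
pin [515.8 339.5]
grip [501.6 227.4]
lever [-69.07881491   2.25507038]
yaw -0.1249 t [ 514.5 -385.7]
[[-0.4, -0.2], [-1.1, 0.1], [0.2, -0.0], [1.5, 0.1], [-0.3, -0.1]]
```

```bash
cat >> h.py <<'E'
from scipy.spatial.transform import Rotation as Ro
def go(x,y,z,yaw=None):
    s=manip.sense();R=Ro.from_quat(s['tcp_rot']).as_matrix()
    d=R.T@(np.array([x,y,z])-s['tcp_pos'])/10
    yw=np.arctan2(R[1,0],R[0,0])
    print('t',round(s['time_s'],2),'tcp',s['tcp_pos'].round(1),'yaw',yw.round(4),'tilt',np.degrees(np.arccos(-R[2,2])).round(2),'F',s['ft_force'].round(1),'w',round(s['gripper_width'],3),'q',s['joints'].round(2))
    print('  d_cm',d.round(3),'n',np.ceil(np.linalg.norm(d)/4.0), 'twist', None if yaw is None else round((yw-yaw+np.pi)%(2*np.pi)-np.pi,4))
E
python3 - <<'E'
from h import *
import pickle
s,t=pickle.load(open('c0.pkl','rb'))
go(545,-124,380);go(545,-124,165)
for p in [(418,280),(432,278),(455,318),(442,300)]:print(onz(t,*p,220).round(0))
for p in [(113,243),(210,255),(150,235)]:print(onz(s,*p,220).round(0))
E
```

```text
t 0.1 tcp [ 267.  -564.5  221.6] yaw 0.4418 tilt 0.1 F [-0.1  0.3  0.4] w 1.001 q [-1.26  0.22  1.53 -0.    1.39 -0.13]
  d_cm [ 43.962 -27.96  -15.787] n 14.0 twist None
t 0.1 tcp [ 267.  -564.5  221.6] yaw 0.4418 tilt 0.1 F [-0.1  0.3  0.4] w 1.001 q [-1.26  0.22  1.53 -0.    1.39 -0.13]
  d_cm [ 43.958 -27.923   5.713] n 14.0 twist None
[ 395. -325.  220.]
[ 397. -363.  220.]
[ 287. -409.  220.]
[ 337. -381.  220.]
[ 161. -424.  220.]
[ 397. -335.  220.]
[ 215. -350.  220.]
```

move_arm(
  increments=[
    {"translation":[0,0,-4.0],"gripper":0.4},
    {"translation":[0,0,-4.0],"gripper":0.4},
    {"translation":[0,0,-4.0],"gripper":0.4},
    {"translation":[0,0,-4.0],"gripper":0.4},
    {"translation":[3.4,-2.15,0],"gripper":0.4},
    {"translation":[3.4,-2.15,0],"gripper":0.4},
    {"translation":[3.4,-2.15,0],"gripper":0.4},
    {"translation":[3.4,-2.15,0],"gripper":0.4},
    {"translation":[3.4,-2.15,0],"gripper":0.4},
    {"translation":[3.4,-2.15,0],"gripper":0.4},
    {"translation":[3.4,-2.15,0],"gripper":0.4},
    {"translation":[3.4,-2.15,0],"gripper":0.4},
    {"translation":[3.4,-2.15,0],"gripper":0.4},
    {"translation":[3.4,-2.15,0],"gripper":0.4},
    {"translation":[3.4,-2.15,0],"gripper":0.4},
    {"translation":[3.4,-2.15,0],"gripper":0.4},
  ],
)

```text
invalid input at $.increments[0]: expected keys translation, twist, gripper
```

```bash
python3 -c "
from h import *
go(545,-124,165)"
```

```text
t 0.1 tcp [ 267.  -564.5  221.6] yaw 0.4418 tilt 0.1 F [-0.1  0.3  0.4] w 1.001 q [-1.26  0.22  1.53 -0.    1.39 -0.13]
  d_cm [ 43.958 -27.923   5.713] n 14.0 twist None
```

move_arm(
  increments=[
    {"translation":[0,0,-4.0],"twist":0,"gripper":0.4},
    {"translation":[0,0,-4.0],"twist":0,"gripper":0.4},
    {"translation":[0,0,-4.0],"twist":0,"gripper":0.4},
    {"translation":[0,0,-4.0],"twist":0,"gripper":0.4},
    {"translation":[3.4,-2.15,0],"twist":0,"gripper":0.4},
    {"translation":[3.4,-2.15,0],"twist":0,"gripper":0.4},
    {"translation":[3.4,-2.15,0],"twist":0,"gripper":0.4},
    {"translation":[3.4,-2.15,0],"twist":0,"gripper":0.4},
    {"translation":[3.4,-2.15,0],"twist":0,"gripper":0.4},
    {"translation":[3.4,-2.15,0],"twist":0,"gripper":0.4},
    {"translation":[3.4,-2.15,0],"twist":0,"gripper":0.4},
    {"translation":[3.4,-2.15,0],"twist":0,"gripper":0.4},
    {"translation":[3.4,-2.15,0],"twist":0,"gripper":0.4},
    {"translation":[3.4,-2.15,0],"twist":0,"gripper":0.4},
    {"translation":[3.4,-2.15,0],"twist":0,"gripper":0.4},
    {"translation":[3.4,-2.15,0],"twist":0,"gripper":0.4},
  ],
  force=20,
)

```text
time_s: 1.43
tcp_pos: [529.4, -147.4, 383.2]
tcp_rot: [0.977, 0.211, -0.002, -0.008]
ft_force: [0.7, -0.9, 0.4]
gripper_width: 0.603
```

```bash
python3 -c "
from h import *
go(545,-124,165)"
```

```text
t 1.43 tcp [ 529.4 -147.4  383.2] yaw 0.4258 tilt 0.93 F [ 0.7 -0.9  0.4] w 0.603 q [-0.42 -0.01  1.48  0.01  1.68  0.72]
  d_cm [ 2.395 -1.129 21.838] n 6.0 twist None
```

move_arm(
  increments=[
    {"translation":[0.6,-0.3,3.7],"twist":0,"gripper":0.4},
    {"translation":[0.6,-0.3,3.7],"twist":0,"gripper":0.4},
    {"translation":[0.6,-0.3,3.7],"twist":0,"gripper":0.4},
    {"translation":[0.6,-0.3,3.7],"twist":0,"gripper":0.4},
    {"translation":[0,0,3.7],"twist":0,"gripper":0.4},
    {"translation":[0,0,0],"twist":0,"gripper":0.4},
    {"translation":[0,0,0],"twist":0,"gripper":0.4},
  ],
)

```text
time_s: 2.02
tcp_pos: [550.3, -111.3, 192.8]
tcp_rot: [0.976, 0.219, 0.0, -0.008]
ft_force: [0.5, 0.8, 1.7]
gripper_width: 0.598
```

```bash
python3 -c "
from h import *
go(545,-124,99)
grab('scene','s2.png');grab('top','t2.png')
import cv2
a=cv2.imread('pics/s2.png')[200:320,240:400];cv2.imwrite('pics/s2c.png',cv2.resize(a,None,fx=5,fy=5))
"
```

```text
t 2.02 tcp [ 550.3 -111.3  192.8] yaw 0.4405 tilt 0.92 F [0.5 0.8 1.7] w 0.598 q [-0.35  0.1   1.72  0.01  1.33  0.78]
  d_cm [-1.061  1.066  9.358] n 3.0 twist None
```

View pics/s2c.png

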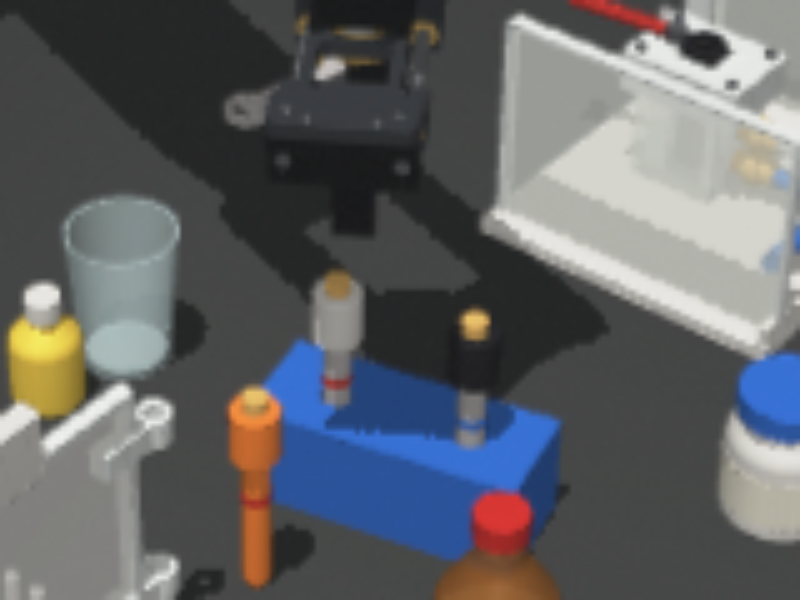

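move_arm(
  increments=[
    {"translation":[-0.35,0.35,0.3],"twist":0,"gripper":0.4},
    {"translation":[-0.35,0.35,0.3],"twist":0,"gripper":0.4},
    {"translation":[-0.35,0.35,0.3],"twist":0,"gripper":0.4},
    {"translation":[0,0,0],"twist":0,"gripper":0.4},
    {"translation":[0,0,0],"twist":0,"gripper":0.4},
  ],
)

```text
time_s: 2.53
tcp_pos: [550.4, -130.9, 194.6]
tcp_rot: [0.976, 0.217, 0.008, -0.003]
ft_force: [-0.9, -0.8, 0.8]
gripper_width: 0.603
```

```bash
python3 -c "
from h import *
go(545,-124,99);s=manip.sense();print(Ro.from_quat(s['tcp_rot']).as_matrix().round(4),s['joint_vel'].round(3))
"
```

```text
t 2.53 tcp [ 550.4 -130.9  194.6] yaw 0.438 tilt 0.95 F [-0.9 -0.8  0.8] w 0.603 q [-0.38  0.09  1.72  0.01  1.32  0.75]
  d_cm [-0.348 -0.837  9.559] n 3.0 twist None
[[ 0.9055  0.4242  0.014 ]
 [ 0.4241 -0.9056  0.0088]
 [ 0.0164 -0.002  -0.9999]] [-0.019 -0.01  -0.005 -0.006 -0.    -0.007]
```

move_arm(
  increments=[
    {"translation":[0,0,0],"twist":0,"gripper":0.4},
    {"translation":[0,0,0],"twist":0,"gripper":0.4},
  ],
)

```text
time_s: 2.7
tcp_pos: [550.9, -131.8, 196.1]
tcp_rot: [0.976, 0.217, 0.009, -0.002]
ft_force: [0.2, 0.3, 0.8]
gripper_width: 0.602
```

```bash
python3 -c "
from h import *
go(545,-124,99);s=manip.sense();print(Ro.from_quat(s['tcp_rot']).as_matrix()[:,2].round(4),s['joint_vel'].round(3))
"
```

```text
t 2.7 tcp [ 550.9 -131.8  196.1] yaw 0.4369 tilt 1.04 F [0.2 0.3 0.8] w 0.602 q [-0.38  0.09  1.72  0.01  1.32  0.75]
  d_cm [-0.38  -0.954  9.7  ] n 3.0 twist None
[ 0.0162  0.008  -0.9998] [-0.005 -0.006 -0.004 -0.     0.001  0.   ]
```

move_arm(
  increments=[
    {"translation":[-0.35,-0.8,2],"twist":0,"gripper":0.4},
  ],
)

```text
time_s: 2.78
tcp_pos: [548.2, -127.8, 180.6]
tcp_rot: [0.976, 0.216, 0.013, 0.001]
ft_force: [0.3, 0.2, 1.3]
gripper_width: 0.6
```

```bash
python3 -c "
from h import *
go(545,-124,99);s=manip.sense();print(Ro.from_quat(s['tcp_rot']).as_matrix()[:,2].round(4),s['joint_vel'].round(3))
"
```

```text
t 2.78 tcp [ 548.2 -127.8  180.6] yaw 0.4364 tilt 1.44 F [0.3 0.2 1.3] w 0.6 q [-0.38  0.09  1.76  0.01  1.28  0.75]
  d_cm [-0.329 -0.528  8.149] n 3.0 twist None
[ 0.0248  0.0044 -0.9997] [ 0.076  0.003  0.527  0.006 -0.509  0.07 ]
```

move_arm(
  increments=[
    {"translation":[0,0,0],"twist":0,"gripper":0.4},
  ],
)

```text
time_s: 2.87
tcp_pos: [545.3, -126.2, 176.8]
tcp_rot: [0.976, 0.217, 0.01, -0.002]
ft_force: [-1.9, 1.1, -2.0]
gripper_width: 0.599
```

```bash
python3 -c "
from h import *
go(545,-124,99);s=manip.sense();print(Ro.from_quat(s['tcp_rot']).as_matrix()[:,2].round(4),s['joint_vel'].round(3))
"
```

```text
t 2.87 tcp [ 545.3 -126.2  176.8] yaw 0.4366 tilt 1.14 F [-1.9  1.1 -2. ] w 0.599 q [-0.38  0.09  1.76  0.01  1.28  0.75]
  d_cm [-0.093 -0.222  7.784] n 2.0 twist None
[ 0.0185  0.0072 -0.9998] [-0.011 -0.03  -0.112 -0.005  0.036 -0.009]
```

```bash
python3 -c "
from h import *
for i in range(4):
  grab('top');go(545,-124,99);s=manip.sense();print(Ro.from_quat(s['tcp_rot']).as_matrix()[:,2].round(4),s['joint_vel'].round(3))
"
```

```text
t 2.92 tcp [ 547.3 -127.2  179.6] yaw 0.4367 tilt 1.33 F [ 1.2 -0.   1. ] w 0.596 q [-0.38  0.09  1.76  0.01  1.28  0.75]
  d_cm [-0.257 -0.428  8.055] n 3.0 twist None
[ 0.0227  0.0053 -0.9997] [-0.003 -0.013 -0.054 -0.003  0.005 -0.001]
t 2.97 tcp [ 548.3 -127.7  180.9] yaw 0.4367 tilt 1.44 F [-0.1 -0.3  0.3] w 0.602 q [-0.38  0.09  1.76  0.01  1.28  0.75]
  d_cm [-0.341 -0.524  8.179] n 3.0 twist None
[ 0.0248  0.0044 -0.9997] [-0.002 -0.005 -0.027  0.001  0.001  0.001]
t 3.02 tcp [ 548.7 -127.9  181.5] yaw 0.4366 tilt 1.5 F [0.1 0.8 0.3] w 0.602 q [-0.38  0.09  1.75  0.01  1.28  0.75]
  d_cm [-0.381 -0.573  8.237] n 3.0 twist None
[ 0.0258  0.004  -0.9997] [-0.003 -0.002 -0.012  0.    -0.001  0.001]
t 3.07 tcp [ 548.9 -128.   181.7] yaw 0.4365 tilt 1.52 F [ 0.8  0.7 -0.6] w 0.599 q [-0.38  0.09  1.75  0.01  1.28  0.75]
  d_cm [-0.396 -0.593  8.257] n 3.0 twist None
[ 0.0262  0.0039 -0.9996] [-0.001 -0.002 -0.002 -0.    -0.002  0.003]
```

move_arm(
  increments=[
    {"translation":[0,0,-3.5],"twist":0,"gripper":0.4},
    {"translation":[0,0,0],"twist":0,"gripper":0.4},
  ],
)

```text
time_s: 3.23
tcp_pos: [548.3, -128.3, 218.2]
tcp_rot: [0.976, 0.217, 0.013, 0.001]
ft_force: [1.6, 0.3, 3.0]
gripper_width: 0.6
```

```bash
cat >> h.py <<'E'
def st(n=1):
    for i in range(n): viewer.camera('top')
    s=manip.sense();R=Ro.from_quat(s['tcp_rot']).as_matrix()
    print('t',round(s['time_s'],2),s['tcp_pos'].round(1),'yaw',np.arctan2(R[1,0],R[0,0]).round(4),'zax',R[:2,2].round(4),'F',s['ft_force'].round(1),'w',(s['gripper_width']*87).round(1),'v',np.abs(s['joint_vel']).max().round(3))
E
python3 -c "
from h import *
st(0);st(2);st(2)
"
```

```text
Traceback (most recent call last):
  File "h.py", line 33, in st
    print('t',round(s['time_s'],2),s['tcp_pos'].round(1),'yaw',np.arctan2(R[1,0],R[0,0]).round(4),'zax',R[:2,2].round(4),'F',s['ft_force'].round(1),'w',(s['gripper_width']*87).round(1),'v',np.abs(s['joint_vel']).max().round(3))
                                                                                                                                                        ^^^^^^^^^^^^^^^^^^^^^^^^^^^^^
AttributeError: 'float' object has no attribute 'round'
```

```bash
sed -i "s/(s\['gripper_width'\]\*87).round(1)/round(float(s['gripper_width'])*87,1)/" h.py
python3 -c "
from h import *
st(0);st(2);st(2)
"
```

```text
t 3.23 [ 548.3 -128.3  218.2] yaw 0.4367 zax [0.0256 0.004 ] F [1.6 0.3 3. ] w 52.2 v 0.108
t 3.33 [ 545.5 -127.3  212.4] yaw 0.4365 zax [0.018 0.007] F [ 0.  -0.5 -0.6] w 51.9 v 0.038
t 3.43 [ 544.4 -126.8  210.5] yaw 0.4364 zax [0.0152 0.0081] F [ 0.   0.4 -0.3] w 52.1 v 0.013
```

move_arm(
  increments=[
    {"translation":[0.2,-0.25,4.0],"twist":0,"gripper":0.4},
  ],
)

```text
time_s: 3.52
tcp_pos: [551.1, -125.8, 178.3]
tcp_rot: [0.976, 0.216, 0.014, 0.002]
ft_force: [2.5, -0.4, 1.3]
gripper_width: 0.602
```

```bash
python3 -c "
from h import *
st(0);st(2);st(1);go(545.3,-123.8,99)
"
```

```text
t 3.52 [ 551.1 -125.8  178.3] yaw 0.4363 zax [0.029  0.0025] F [ 2.5 -0.4  1.3] w 52.4 v 1.013
t 3.62 [ 542.3 -121.9  165. ] yaw 0.4365 zax [0.0061 0.0116] F [-1.1  0.4 -0.9] w 51.9 v 0.084
t 3.67 [ 543.2 -122.4  167.3] yaw 0.4366 zax [0.0081 0.0108] F [-0.5  0.2 -0.6] w 52.2 v 0.062
t 3.67 tcp [ 543.2 -122.4  167.3] yaw 0.4366 tilt 0.77 F [-0.5  0.2 -0.6] w 0.6 q [-0.37  0.1   1.77  0.01  1.27  0.76]
  d_cm [0.048 0.263 6.826] n 2.0 twist None
```

move_arm(
  increments=[
    {"translation":[0,0.1,3.5],"twist":0,"gripper":0.4},
  ],
)

```text
time_s: 3.75
tcp_pos: [549.3, -124.9, 139.9]
tcp_rot: [0.976, 0.217, 0.011, -0.001]
ft_force: [1.7, -0.6, 0.8]
gripper_width: 0.598
```

```bash
python3 -c "
from h import *
st(4);go(545.3,-123.8,99)
"
```

```text
t 3.95 [ 543.8 -122.9  133. ] yaw 0.4366 zax [0.007  0.0112] F [ 0.2 -0.1  1. ] w 52.2 v 0.034
t 3.95 tcp [ 543.8 -122.9  133. ] yaw 0.4366 tilt 0.76 F [ 0.2 -0.1  1. ] w 0.6 q [-0.37  0.14  1.79  0.01  1.21  0.76]
  d_cm [0.064 0.171 3.4  ] n 1.0 twist None
```

move_arm(
  increments=[
    {"translation":[0.1,0.15,1.8],"twist":0,"gripper":0.4},
    {"translation":[0.0,0.0,1.8],"twist":0,"gripper":0.4},
  ],
)

```text
time_s: 4.12
tcp_pos: [551.6, -125.8, 105.9]
tcp_rot: [0.976, 0.217, 0.01, -0.001]
ft_force: [-0.2, -1.0, 0.4]
gripper_width: 0.601
```

```bash
python3 -c "
from h import *
st(4);go(545.3,-123.8,99)
"
```

```text
t 4.32 [ 550.4 -125.3  104.9] yaw 0.4368 zax [0.0172 0.0073] F [0.2 0.2 1.2] w 52.1 v 0.008
t 4.32 tcp [ 550.4 -125.3  104.9] yaw 0.4368 tilt 1.07 F [0.2 0.2 1.2] w 0.599 q [-0.37  0.18  1.81  0.01  1.14  0.76]
  d_cm [-0.41  -0.349  0.58 ] n 1.0 twist None
```

move_arm(
  increments=[
    {"translation":[-0.45,-0.33,0.65],"twist":0,"gripper":0.4},
  ],
)

```text
time_s: 4.4
tcp_pos: [547.5, -125.0, 101.5]
tcp_rot: [0.976, 0.217, 0.011, -0.0]
ft_force: [-0.5, -0.3, 0.5]
gripper_width: 0.601
```

```bash
python3 -c "
from h import *
st(4);go(545.3,-123.8,99)
"
```

```text
t 4.6 [ 545.1 -124.2   98.9] yaw 0.4368 zax [0.0178 0.0071] F [ 0.3  0.2 -0.7] w 52.0 v 0.005
t 4.6 tcp [ 545.1 -124.2   98.9] yaw 0.4368 tilt 1.1 F [ 0.3  0.2 -0.7] w 0.598 q [-0.37  0.17  1.82  0.01  1.13  0.75]
  d_cm [ 0.036 -0.024 -0.005] n 1.0 twist None
```

move_arm(
  increments=[
    {"translation":[0,0,0.07],"twist":0,"gripper":1},
    {"translation":[0,0,0.07],"twist":0,"gripper":1},
    {"translation":[0,0,0.07],"twist":0,"gripper":1},
    {"translation":[0,0,0.07],"twist":0,"gripper":1},
  ],
  force=35,
)

```text
time_s: 4.93
tcp_pos: [545.8, -124.4, 97.4]
tcp_rot: [0.976, 0.217, 0.01, -0.001]
ft_force: [-0.8, -0.7, -0.0]
gripper_width: 0.382
```

```bash
python3 -c "
from h import *
st(4)
"
```

```text
t 5.13 [ 545.3 -123.7   97.1] yaw 0.4367 zax [0.0184 0.0078] F [-1.6  2.6  2.2] w 27.3 v 0.004
```

move_arm(
  increments=[
    {"translation":[0,0,-2],"twist":0,"gripper":1},
    {"translation":[0,0,-2],"twist":0,"gripper":1},
    {"translation":[0,0,-2],"twist":0,"gripper":1},
    {"translation":[0,0,-2],"twist":0,"gripper":1},
    {"translation":[0,0,-2],"twist":0,"gripper":1},
    {"translation":[0,0,-2],"twist":0,"gripper":1},
    {"translation":[0,0,-2],"twist":0,"gripper":1},
    {"translation":[0,0,-2],"twist":0,"gripper":1},
  ],
)

```text
time_s: 5.8
tcp_pos: [538.8, -125.2, 253.9]
tcp_rot: [0.976, 0.217, 0.004, -0.003]
ft_force: [0.6, -0.1, -1.1]
gripper_width: 0.312
```

```bash
python3 -c "
from h import *
st(0);st(4)
"
```

```text
t 5.8 [ 538.8 -125.2  253.9] yaw 0.4368 zax [0.007  0.0084] F [ 0.6 -0.1 -1.1] w 27.2 v 0.46
t 6.0 [ 539.1 -125.1  252.9] yaw 0.4367 zax [0.0079 0.0084] F [-0.1  0.2 -2. ] w 27.2 v 0.035
```

```bash
python3 -c "
from h import *
go(589,241,295)
"
```

```text
t 6.0 tcp [ 539.1 -125.1  252.9] yaw 0.4367 tilt 0.66 F [-0.1  0.2 -2. ] w 0.312 q [-0.38  0.03  1.68  0.01  1.43  0.76]
  d_cm [ 20.049 -31.085  -3.865] n 10.0 twist None
```

move_arm(
  increments=[
    {"translation":[0,0,-2],"twist":0,"gripper":1},
    {"translation":[0,0,-2],"twist":0,"gripper":1},
    {"translation":[1,-1.5,0],"twist":0,"gripper":1},
    {"translation":[1.6,-2.5,0],"twist":0,"gripper":1},
    {"translation":[1.6,-2.5,0],"twist":0,"gripper":1},
    {"translation":[1.6,-2.5,0],"twist":0,"gripper":1},
    {"translation":[1.6,-2.5,0],"twist":0,"gripper":1},
    {"translation":[1.6,-2.5,0],"twist":0,"gripper":1},
    {"translation":[1.6,-2.5,0],"twist":0,"gripper":1},
    {"translation":[1.6,-2.5,0],"twist":0,"gripper":1},
    {"translation":[1.6,-2.5,0],"twist":0,"gripper":1},
    {"translation":[1.6,-2.5,0],"twist":0,"gripper":1},
    {"translation":[1.6,-2.5,0],"twist":0,"gripper":1},
    {"translation":[1.0,-1.5,0],"twist":0,"gripper":1},
    {"translation":[0.5,-0.7,0],"twist":0,"gripper":1},
  ],
)

```text
time_s: 7.25
tcp_pos: [572.8, 224.8, 254.2]
tcp_rot: [0.977, 0.212, -0.023, -0.009]
ft_force: [-0.5, 0.1, -1.1]
gripper_width: 0.31
```

```bash
python3 -c "
from h import *
st(0);st(4);go(589,241,250)
"
```

```text
t 7.25 [572.8 224.8 254.2] yaw 0.4288 zax [-0.0479  0.0084] F [-0.5  0.1 -1.1] w 27.0 v 0.169
t 7.45 [573.6 221.6 255.9] yaw 0.4265 zax [-0.046   0.0076] F [ 0.5 -0.4 -1.7] w 27.6 v 0.02
t 7.45 tcp [573.6 221.6 255.9] yaw 0.4265 tilt 2.67 F [ 0.5 -0.4 -1.7] w 0.317 q [0.23 0.21 1.48 0.02 1.5  1.37]
  d_cm [ 2.23  -1.114  0.532] n 1.0 twist None
```

move_arm(
  increments=[
    {"translation":[1.0,-0.5,-4.0],"twist":0,"gripper":1},
  ],
)

```text
time_s: 7.53
tcp_pos: [575.8, 226.1, 283.8]
tcp_rot: [0.977, 0.21, -0.033, -0.008]
ft_force: [0.5, 0.0, -4.2]
gripper_width: 0.312
```

```bash
python3 -c "
from h import *
st(4)
"
```

```text
t 7.73 [583.8 228.7 297.6] yaw 0.4247 zax [-0.0418  0.0082] F [-0.  -0.3 -1.1] w 26.9 v 0.039
```

move_arm(
  increments=[
    {"translation":[0,0,4.0],"twist":0,"gripper":1},
    {"translation":[0,0,2.0],"twist":0,"gripper":1},
    {"translation":[0,0,0],"twist":0,"gripper":1},
  ],
)

```text
time_s: 7.98
tcp_pos: [583.2, 225.8, 238.2]
tcp_rot: [0.978, 0.209, -0.016, -0.008]
ft_force: [-0.4, -0.6, -2.1]
gripper_width: 0.312
```

```bash
python3 -c "
from h import *
st(0);st(4);go(589,241,250)
"
```

```text
t 7.98 [583.2 225.8 238.2] yaw 0.4206 zax [-0.0351  0.0089] F [-0.4 -0.6 -2.1] w 27.2 v 0.024
t 8.18 [585.6 227.  243.7] yaw 0.4212 zax [-0.0283  0.0109] F [ 0.1 -0.4 -1. ] w 26.8 v 0.02
t 8.18 tcp [585.6 227.  243.7] yaw 0.4212 tilt 1.74 F [ 0.1 -0.4 -1. ] w 0.308 q [0.23 0.23 1.47 0.02 1.46 1.38]
  d_cm [ 0.872 -1.15  -0.625] n 1.0 twist None
```

move_arm(
  increments=[
    {"translation":[0.8,-1.1,-4.0],"twist":0,"gripper":1},
  ],
)

```text
time_s: 8.27
tcp_pos: [584.5, 236.4, 273.2]
tcp_rot: [0.978, 0.208, -0.021, -0.007]
ft_force: [0.3, 0.7, -3.6]
gripper_width: 0.313
```

```bash
python3 -c "
from h import *
st(4)
"
```

```text
t 8.47 [591.  240.  285.9] yaw 0.4216 zax [-0.022   0.0124] F [-0.7 -0.5 -1.4] w 27.5 v 0.053
```

move_arm(
  increments=[
    {"translation":[0,0,4.1],"twist":0,"gripper":1},
    {"translation":[0,0,0],"twist":0,"gripper":1},
  ],
)

```text
time_s: 8.63
tcp_pos: [590.8, 240.4, 245.7]
tcp_rot: [0.978, 0.209, -0.008, -0.008]
ft_force: [-2.0, -1.0, -5.8]
gripper_width: 0.311
```

```bash
python3 -c "
from h import *
st(0);st(4);go(589,241,250)
"
```

```text
t 8.63 [590.8 240.4 245.7] yaw 0.4218 zax [-0.0185  0.013 ] F [-2.  -1.  -5.8] w 27.1 v 0.174
t 8.83 [596.1 241.8 256.9] yaw 0.4216 zax [-0.0027  0.0172] F [-0.3  0.  -0.4] w 27.6 v 0.009
t 8.83 tcp [596.1 241.8 256.9] yaw 0.4216 tilt 1.0 F [-0.3  0.  -0.4] w 0.317 q [0.25 0.24 1.44 0.02 1.46 1.4 ]
  d_cm [-0.686 -0.211  0.69 ] n 1.0 twist None
```

move_arm(
  increments=[
    {"translation":[0,0,-3.5],"twist":0,"gripper":1},
  ],
)

```text
time_s: 8.92
tcp_pos: [593.1, 240.2, 285.2]
tcp_rot: [0.978, 0.209, -0.006, -0.008]
ft_force: [-0.2, -0.2, -3.4]
gripper_width: 0.317
```

```bash
python3 -c "
from h import *
st(4)
"
```

```text
t 9.12 [597.8 241.5 295.6] yaw 0.4215 zax [0.0032 0.0187] F [-1.3  0.1 -1.7] w 26.9 v 0.051
```

move_arm(
  increments=[
    {"translation":[-0.5,0,3.6],"twist":0,"gripper":1},
    {"translation":[0,0,0.5],"twist":0,"gripper":1},
  ],
)

```text
time_s: 9.28
tcp_pos: [594.6, 240.4, 256.5]
tcp_rot: [0.978, 0.209, 0.006, -0.009]
ft_force: [-1.0, 0.4, -4.9]
gripper_width: 0.315
```

```bash
python3 -c "
from h import *
st(0);st(4);go(589,241,250)
import cv2
grab('scene','s3.png');grab('top','t3.png')
a=cv2.imread('pics/s3.png')[120:250,320:450];cv2.imwrite('pics/s3c.png',cv2.resize(a,None,fx=4.6,fy=4.6,interpolation=2))
a=cv2.imread('pics/t3.png')[180:280,150:270];cv2.imwrite('pics/t3c.png',cv2.resize(a,None,fx=6,fy=6,interpolation=2))
"
```

```text
t 9.28 [594.6 240.4 256.5] yaw 0.4214 zax [0.008  0.0199] F [-1.   0.4 -4.9] w 27.4 v 0.081
t 9.48 [598.6 241.5 264.4] yaw 0.4214 zax [0.019  0.0229] F [-0.1 -0.6 -1.1] w 27.4 v 0.015
t 9.48 tcp [598.6 241.5 264.4] yaw 0.4214 tilt 1.71 F [-0.1 -0.6 -1.1] w 0.314 q [0.25 0.22 1.44 0.02 1.45 1.4 ]
  d_cm [-0.935 -0.33   1.42 ] n 1.0 twist None
```

View pics/s3c.png

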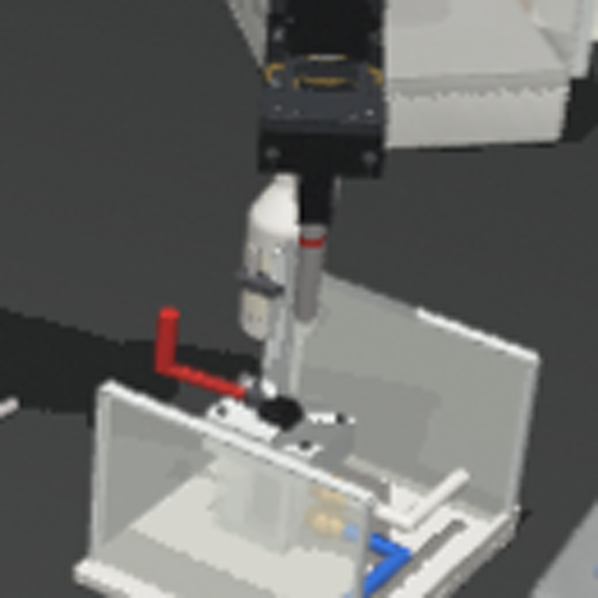

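View pics/t3c.png

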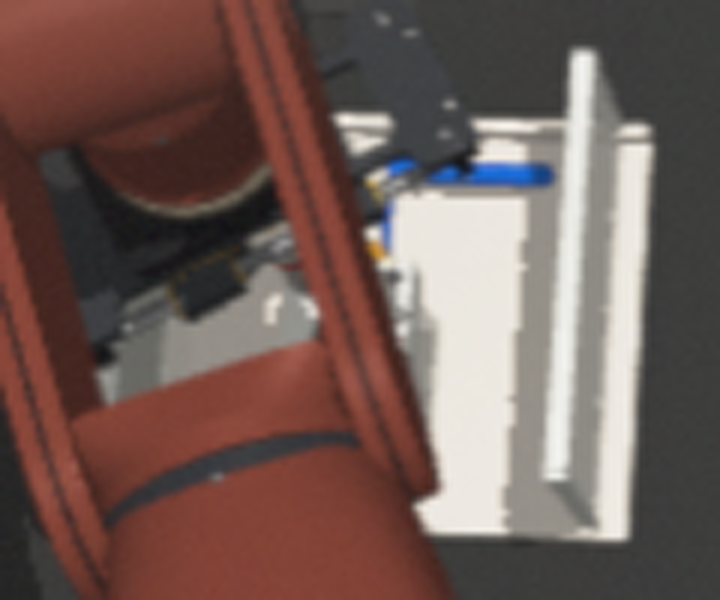

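move_arm(
  increments=[
    {"translation":[0,3,0],"twist":0,"gripper":1},
    {"translation":[0,0,0],"twist":0,"gripper":1},
  ],
)

```text
time_s: 9.75
tcp_pos: [612.3, 214.8, 266.9]
tcp_rot: [0.977, 0.211, 0.014, -0.009]
ft_force: [0.1, 0.7, -1.5]
gripper_width: 0.311
```

```bash
python3 -c "
from h import *
st(0);st(4);go(589,241,250)
"
```

```text
t 9.75 [612.3 214.8 266.9] yaw 0.4241 zax [0.0231 0.0237] F [ 0.1  0.7 -1.5] w 27.0 v 0.095
t 9.95 [610.3 218.6 266.5] yaw 0.426 zax [0.0211 0.0268] F [-0.7  0.9 -1.7] w 27.3 v 0.008
t 9.95 tcp [610.3 218.6 266.5] yaw 0.426 tilt 1.95 F [-0.7  0.9 -1.7] w 0.314 q [0.21 0.23 1.44 0.02 1.45 1.35]
  d_cm [-1.064 -2.891  1.662] n 1.0 twist None
```

move_arm(
  increments=[
    {"translation":[-0.4,-3.6,0],"twist":0,"gripper":1},
    {"translation":[0,0,0],"twist":0,"gripper":1},
  ],
)

```text
time_s: 10.12
tcp_pos: [591.7, 250.4, 267.3]
tcp_rot: [0.977, 0.21, 0.013, -0.011]
ft_force: [-0.5, -0.2, -1.0]
gripper_width: 0.31
```

```bash
python3 -c "
from h import *
st(0);st(4);go(589,241,250)
"
```

```text
t 10.12 [591.7 250.4 267.3] yaw 0.4237 zax [0.0214 0.0274] F [-0.5 -0.2 -1. ] w 27.0 v 0.109
t 10.32 [594.2 245.8 266.9] yaw 0.4213 zax [0.0232 0.0236] F [ 0.5  0.1 -1.1] w 27.5 v 0.011
t 10.32 tcp [594.2 245.8 266.9] yaw 0.4213 tilt 1.9 F [ 0.5  0.1 -1.1] w 0.316 q [0.26 0.21 1.45 0.02 1.45 1.41]
  d_cm [-0.726  0.242  1.67 ] n 1.0 twist None
```

move_arm(
  increments=[
    {"translation":[-0.2,3,0],"twist":0,"gripper":1},
  ],
)

```text
time_s: 10.4
tcp_pos: [603.4, 221.4, 266.7]
tcp_rot: [0.977, 0.211, 0.014, -0.011]
ft_force: [0.8, -0.5, -1.9]
gripper_width: 0.314
```

```bash
python3 -c "
from h import *
st(4)
"
```

```text
t 10.6 [605.1 216.6 266.4] yaw 0.4194 zax [0.023  0.0237] F [ 0.2  0.5 -1.9] w 27.1 v 0.016
```

move_arm(
  increments=[
    {"translation":[-0.4,-3.2,-2.5],"twist":0,"gripper":1},
    {"translation":[0,0,0],"twist":0,"gripper":1},
  ],
)

```text
time_s: 10.77
tcp_pos: [587.5, 243.3, 291.2]
tcp_rot: [0.978, 0.206, 0.013, -0.01]
ft_force: [0.8, 0.2, 1.2]
gripper_width: 0.312
```

```bash
python3 -c "
from h import *
st(4);go(589,241,250)
"
```

```text
t 10.97 [587.3 239.  284.8] yaw 0.4141 zax [0.0137 0.0185] F [-0.2  0.5 -1.1] w 27.3 v 0.007
t 10.97 tcp [587.3 239.  284.8] yaw 0.4141 tilt 1.32 F [-0.2  0.5 -1.1] w 0.313 q [0.25 0.19 1.44 0.01 1.49 1.41]
  d_cm [ 0.169 -0.071  3.485] n 1.0 twist None
```

move_arm(
  increments=[
    {"translation":[0.2,0,4.1],"twist":0,"gripper":1},
  ],
)

```text
time_s: 11.05
tcp_pos: [594.4, 241.7, 253.1]
tcp_rot: [0.978, 0.206, 0.017, -0.008]
ft_force: [2.9, 0.6, 0.2]
gripper_width: 0.312
```

```bash
python3 -c "
from h import *
st(4);go(589.9,240.9,203)
"
```

```text
t 11.25 [588.6 240.  242.3] yaw 0.4138 zax [0.0096 0.0174] F [-0.9  0.4 -1.5] w 27.3 v 0.053
t 11.25 tcp [588.6 240.  242.3] yaw 0.4138 tilt 1.14 F [-0.9  0.4 -1.5] w 0.314 q [0.26 0.22 1.49 0.01 1.42 1.41]
  d_cm [0.094 0.02  3.932] n 1.0 twist None
```

move_arm(
  increments=[
    {"translation":[0.0,0,3.7],"twist":0,"gripper":1},
  ],
)

```text
time_s: 11.33
tcp_pos: [594.8, 242.0, 215.6]
tcp_rot: [0.979, 0.205, 0.015, -0.008]
ft_force: [2.9, 0.1, 1.2]
gripper_width: 0.312
```

```bash
python3 -c "
from h import *
st(5);go(589.9,240.9,203)
import cv2
c=grab('scene','s4.png')
k=10;a=cv2.imread('pics/s4.png')[160:225,340:410];cv2.imwrite('pics/s4c.png',cv2.resize(a,None,fx=9,fy=9,interpolation=2))
print(proj(c,[(589.1,241.6,108),(589.1,241.6,115),(589.1,241.6,160)]))
"
```

```text
t 11.58 [589.8 240.8 207.5] yaw 0.4136 zax [0.0114 0.0179] F [ 0.7  0.9 -0.4] w 27.1 v 0.018
t 11.58 tcp [589.8 240.8 207.5] yaw 0.4136 tilt 1.21 F [ 0.7  0.9 -0.4] w 0.311 q [0.26 0.25 1.53 0.01 1.35 1.41]
  d_cm [ 0.011 -0.002  0.449] n 1.0 twist None
[[380.52055912 207.83294807]
 [380.70936088 205.93226777]
 [381.94370275 193.49868817]]
```

View pics/s4c.png

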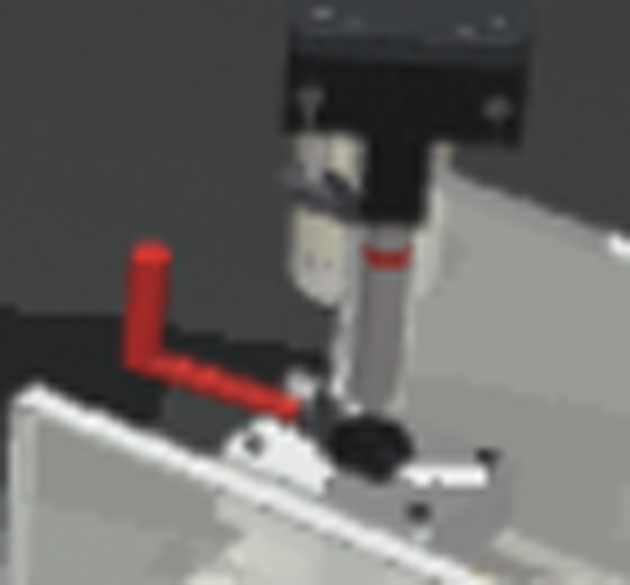

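move_arm(
  increments=[
    {"translation":[-0.05,0.0,2.0],"twist":0,"gripper":1},
  ],
)

```text
time_s: 11.72
tcp_pos: [593.9, 242.0, 195.2]
tcp_rot: [0.979, 0.205, 0.014, -0.008]
ft_force: [1.9, -0.5, 0.0]
gripper_width: 0.313
```

```bash
python3 -c "
from h import *
st(0);st(2);st(2);go(589.6,241.3,133)
"
```

```text
t 11.72 [593.9 242.  195.2] yaw 0.4136 zax [0.0235 0.0211] F [ 1.9 -0.5  0. ] w 27.2 v 0.454
t 11.82 [591.9 241.7 191.3] yaw 0.4136 zax [0.0182 0.0201] F [0.2 0.5 2.2] w 27.1 v 0.018
t 11.92 [591.8 241.6 191.4] yaw 0.4136 zax [0.0178 0.0198] F [0.  0.7 2.8] w 27.1 v 0.002
t 11.92 tcp [591.8 241.6 191.4] yaw 0.4136 tilt 1.53 F [0.  0.7 2.8] w 0.311 q [0.26 0.26 1.54 0.02 1.32 1.41]
  d_cm [-3.560e-01  4.000e-03  5.837e+00] n 2.0 twist None
```

move_arm(
  increments=[
    {"translation":[-0.24,0.0,0.6],"twist":0,"gripper":1},
  ],
)

```text
time_s: 12.0
tcp_pos: [592.1, 241.6, 190.0]
tcp_rot: [0.979, 0.205, 0.014, -0.008]
ft_force: [-1.3, -1.1, 2.1]
gripper_width: 0.315
```

```bash
python3 -c "
from h import *
st(0);st(2);st(2);go(589.6,241.3,133)
"
```

```text
t 12.0 [592.1 241.6 190. ] yaw 0.4137 zax [0.0244 0.0219] F [-1.3 -1.1  2.1] w 27.4 v 0.133
t 12.1 [590.1 241.2 187.4] yaw 0.4138 zax [0.0196 0.0209] F [-2.4  0.9  2.5] w 26.7 v 0.011
t 12.2 [589.6 241.3 186.3] yaw 0.4138 zax [0.018  0.0206] F [-1.4  0.7  0.5] w 26.9 v 0.012
t 12.2 tcp [589.6 241.3 186.3] yaw 0.4138 tilt 1.57 F [-1.4  0.7  0.5] w 0.309 q [0.26 0.26 1.55 0.02 1.31 1.41]
  d_cm [-0.128  0.059  5.331] n 2.0 twist None
```

move_arm(
  increments=[
    {"translation":[-0.07,0.03,2.2],"twist":0,"gripper":1},
  ],
)

```text
time_s: 12.28
tcp_pos: [591.9, 242.8, 169.8]
tcp_rot: [0.978, 0.206, 0.015, -0.009]
ft_force: [-3.9, 4.4, 8.9]
gripper_width: 0.311
```

```bash
python3 -c "
from h import *
st(0);st(2);st(2);go(589.6,241.3,133)
"
```

```text
t 12.28 [591.9 242.8 169.8] yaw 0.4139 zax [0.025  0.0243] F [-3.9  4.4  8.9] w 27.0 v 0.496
t 12.38 [587.7 241.6 161.6] yaw 0.4139 zax [0.0139 0.0212] F [ 1.1  3.8 -7.7] w 27.4 v 0.021
t 12.48 [588.2 241.7 162.5] yaw 0.4139 zax [0.0147 0.0211] F [-0.4  4.9 -6.4] w 27.4 v 0.011
t 12.48 tcp [588.2 241.7 162.5] yaw 0.4139 tilt 1.48 F [-0.4  4.9 -6.4] w 0.314 q [0.26 0.28 1.58 0.02 1.27 1.41]
  d_cm [0.048 0.129 2.954] n 1.0 twist None
```

move_arm(
  increments=[
    {"translation":[0.03,0.0,2.0],"twist":0,"gripper":1},
  ],
)

```text
time_s: 12.57
tcp_pos: [591.4, 243.7, 148.1]
tcp_rot: [0.978, 0.206, 0.013, -0.01]
ft_force: [-5.1, 3.8, 11.2]
gripper_width: 0.31
```

```bash
python3 -c "
from h import *
st(2);st(2);go(589.6,241.3,133)
"
```

```text
t 12.67 [587.8 242.6 140.9] yaw 0.4141 zax [0.0121 0.0214] F [ 0.1  5.8 -8.2] w 27.9 v 0.015
t 12.77 [588.1 242.6 141.7] yaw 0.4141 zax [0.0128 0.0216] F [ 0.4  5.5 -6.4] w 26.9 v 0.006
t 12.77 tcp [588.1 242.6 141.7] yaw 0.4141 tilt 1.44 F [ 0.4  5.5 -6.4] w 0.31 q [0.26 0.3  1.59 0.02 1.24 1.41]
  d_cm [0.064 0.194 0.868] n 1.0 twist None
```

```bash
python3 -c "
from h import *
import cv2
c=grab('scene','s5.png')
a=cv2.imread('pics/s5.png')[175:225,350:410];cv2.imwrite('pics/s5c.png',cv2.resize(a,None,fx=12,fy=12,interpolation=4))
for z in (108,116,122,138):print(z,((proj(c,[(589.1,241.6,z)])[0]-[350,175])*12+6).round(0))
"
```

```text
108 [372. 400.]
116 [375. 374.]
122 [377. 354.]
138 [382. 301.]
```

View pics/s5c.png

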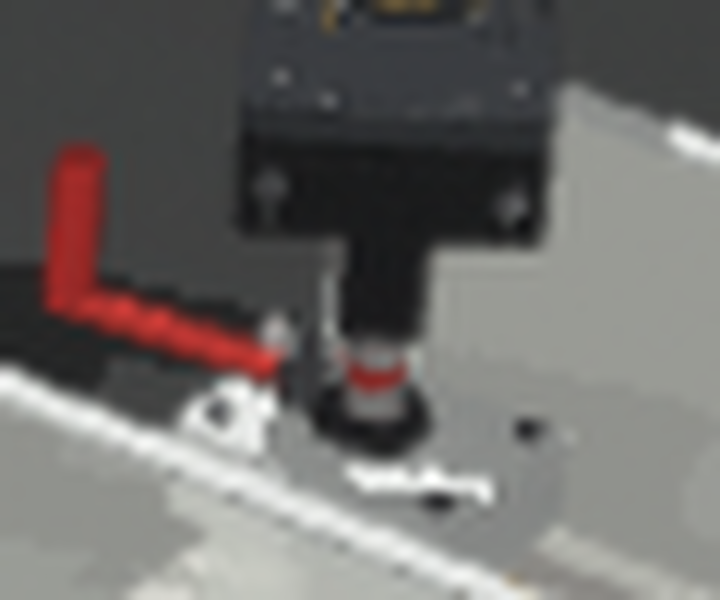

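move_arm(
  increments=[
    {"translation":[0.05,0.0,0.85],"twist":0,"gripper":1},
  ],
)

```text
time_s: 12.9
tcp_pos: [590.0, 243.7, 136.3]
tcp_rot: [0.979, 0.206, 0.01, -0.009]
ft_force: [-3.4, 2.9, 9.5]
gripper_width: 0.314
```

```bash
python3 -c "
from h import *
import cv2
st(2);st(3);go(589.6,241.3,133)
c=grab('scene','s6.png')
a=cv2.imread('pics/s6.png')[175:225,350:410];cv2.imwrite('pics/s6c.png',cv2.resize(a,None,fx=12,fy=12,interpolation=4))
"
```

```text
t 13.0 [588.7 243.1 133.3] yaw 0.4143 zax [0.0125 0.0215] F [ 0.1  4.5 -3.4] w 27.2 v 0.005
t 13.15 [588.6 243.2 133.3] yaw 0.4142 zax [0.0126 0.0217] F [-1.3  5.  -4.1] w 27.2 v 0.001
t 13.15 tcp [588.6 243.2 133.3] yaw 0.4142 tilt 1.44 F [-1.3  5.  -4.1] w 0.313 q [0.26 0.31 1.6  0.02 1.22 1.41]
  d_cm [0.013 0.209 0.027] n 1.0 twist None
```

View pics/s6c.png

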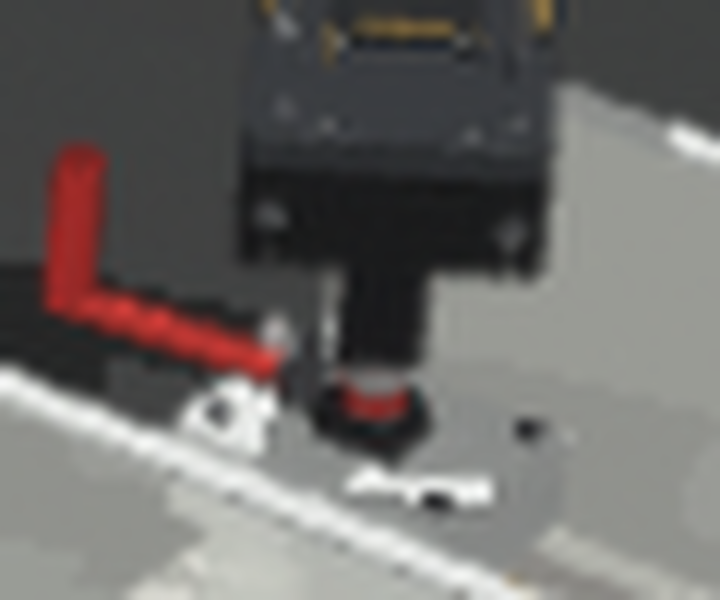

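move_arm(
  increments=[
    {"translation":[0,0,0.05],"twist":0,"gripper":0.4},
    {"translation":[0,0,0.05],"twist":0,"gripper":0.4},
    {"translation":[0,0,0.05],"twist":0,"gripper":0.4},
  ],
)

```text
time_s: 13.45
tcp_pos: [590.0, 241.1, 133.2]
tcp_rot: [0.979, 0.206, 0.009, -0.007]
ft_force: [-0.5, 0.1, -0.8]
gripper_width: 0.456
```

```bash
python3 -c "
from h import *
st(2);go(498,247,124)
"
```

```text
t 13.55 [590.  241.3 133.2] yaw 0.4139 zax [0.0151 0.0186] F [ 0.8 -0.6  0.4] w 46.6 v 0.007
t 13.55 tcp [590.  241.3 133.2] yaw 0.4139 tilt 1.37 F [ 0.8 -0.6  0.4] w 0.536 q [0.26 0.31 1.59 0.02 1.22 1.41]
  d_cm [-8.208 -4.216  0.793] n 3.0 twist None
```

move_arm(
  increments=[
    {"translation":[0,0,-3],"twist":0,"gripper":0.4},
    {"translation":[0,0,-3],"twist":0,"gripper":0.4},
    {"translation":[-1.0,-0.5,-0.5],"twist":0,"gripper":0.4},
    {"translation":[-3.2,-1.6,0],"twist":0,"gripper":0.4},
  ],
)

```text
time_s: 13.88
tcp_pos: [545.3, 239.0, 199.2]
tcp_rot: [0.979, 0.204, 0.009, -0.006]
ft_force: [-1.4, -1.3, 1.0]
gripper_width: 0.596
```

```bash
python3 -c "
from h import *
import cv2
st(3);go(498,247,170)
c=grab('scene','s7.png')
a=cv2.imread('pics/s7.png')[150:230,330:430];cv2.imwrite('pics/s7c.png',cv2.resize(a,None,fx=7,fy=7,interpolation=4))
"
```

```text
t 14.03 [540.1 239.7 197.1] yaw 0.413 zax [0.0098 0.0142] F [ 0.3 -0.3 -0.7] w 52.2 v 0.054
t 14.03 tcp [540.1 239.7 197.1] yaw 0.413 tilt 0.99 F [ 0.3 -0.3 -0.7] w 0.6 q [0.28 0.15 1.66 0.01 1.32 1.43]
  d_cm [-3.599 -2.331  2.676] n 2.0 twist None
```

View pics/s7c.png

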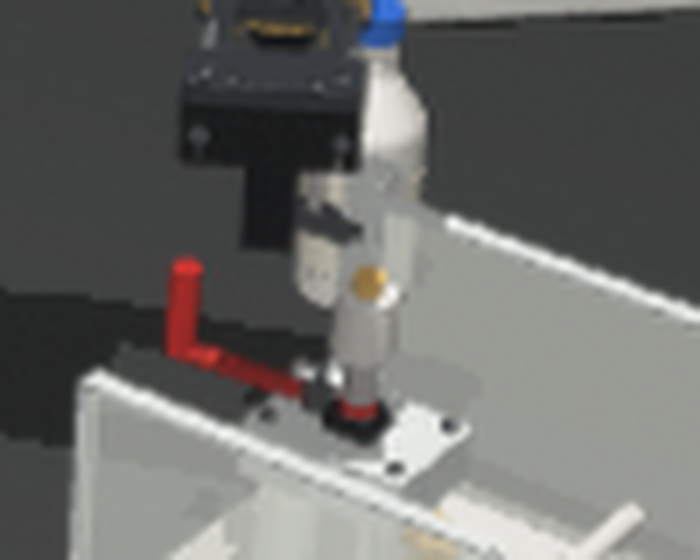

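move_arm(
  increments=[
    {"translation":[-3.5,-2.25,0],"twist":0,"gripper":0.4},
  ],
)

```text
time_s: 14.17
tcp_pos: [505.1, 244.8, 195.8]
tcp_rot: [0.979, 0.203, 0.008, -0.005]
ft_force: [-2.0, 0.8, 0.3]
gripper_width: 0.603
```

```bash
python3 -c "
from h import *
st(4);go(498.2,246.8,160)
"
```

```text
t 14.37 [500.5 246.3 196.8] yaw 0.4133 zax [0.0113 0.0141] F [0.6 1.2 0.1] w 52.3 v 0.05
t 14.37 tcp [500.5 246.3 196.8] yaw 0.4133 tilt 1.04 F [0.6 1.2 0.1] w 0.601 q [0.31 0.07 1.75 0.01 1.31 1.46]
  d_cm [-0.25  -0.106  3.68 ] n 1.0 twist None
```

move_arm(
  increments=[
    {"translation":[-0.25,-0.1,3.5],"twist":0,"gripper":0.4},
  ],
)

```text
time_s: 14.45
tcp_pos: [505.3, 248.4, 170.0]
tcp_rot: [0.979, 0.205, 0.015, -0.006]
ft_force: [1.9, 0.3, 1.4]
gripper_width: 0.599
```

```bash
python3 -c "
from h import *
st(4);go(498.4,246.9,124)
"
```

```text
t 14.65 [498.7 246.3 161.8] yaw 0.4127 zax [0.0101 0.0135] F [-0.1  0.6 -0.3] w 51.8 v 0.029
t 14.65 tcp [498.7 246.3 161.8] yaw 0.4127 tilt 0.97 F [-0.1  0.6 -0.3] w 0.596 q [0.31 0.1  1.78 0.01 1.25 1.47]
  d_cm [-0.064 -0.033  3.776] n 1.0 twist None
```

move_arm(
  increments=[
    {"translation":[-0.05,0.0,3.7],"twist":0,"gripper":0.4},
  ],
)

```text
time_s: 14.73
tcp_pos: [505.9, 248.6, 133.6]
tcp_rot: [0.979, 0.205, 0.014, -0.006]
ft_force: [2.0, 1.0, 1.6]
gripper_width: 0.6
```

```bash
python3 -c "
from h import *
st(4);go(498.4,246.9,124)
"
```

```text
t 14.93 [499.3 246.6 125.8] yaw 0.4124 zax [0.01   0.0134] F [-0.1  0.1  0.6] w 52.0 v 0.025
t 14.93 tcp [499.3 246.6 125.8] yaw 0.4124 tilt 0.96 F [-0.1  0.1  0.6] w 0.598 q [0.31 0.14 1.81 0.01 1.18 1.47]
  d_cm [-0.074 -0.062  0.178] n 1.0 twist None
```

move_arm(
  increments=[
    {"translation":[0,0,0.07],"twist":0,"gripper":1},
    {"translation":[0,0,0.07],"twist":0,"gripper":1},
    {"translation":[0,0,0.07],"twist":0,"gripper":1},
    {"translation":[0,0,0.07],"twist":0,"gripper":1},
    {"translation":[0,0,0.07],"twist":0,"gripper":1},
  ],
  force=12,
)

```text
time_s: 15.35
tcp_pos: [505.6, 248.4, 131.7]
tcp_rot: [0.979, 0.205, 0.013, -0.006]
ft_force: [-1.2, -0.3, -0.5]
gripper_width: 0.304
```

```bash
python3 -c "
from h import *
st(2)
"
```

```text
t 15.45 [504.9 248.6 131.3] yaw 0.4121 zax [0.0218 0.018 ] F [-3.   1.4  1.6] w 18.8 v 0.009
```

move_arm(
  increments=[
    {"translation":[-0.65,0,0.8],"twist":0,"gripper":1},
  ],
)

```text
time_s: 15.53
tcp_pos: [501.4, 247.1, 125.3]
tcp_rot: [0.979, 0.205, 0.015, -0.007]
ft_force: [4.8, 2.2, 16.0]
gripper_width: 0.158
```

```bash
python3 -c "
from h import *
st(4);go(498.4,246.9,124)
"
```

```text
t 15.73 [500.6 246.6 124.2] yaw 0.4121 zax [0.026  0.0192] F [4.  1.9 4.1] w 13.4 v 0.006
t 15.73 tcp [500.6 246.6 124.2] yaw 0.4121 tilt 1.85 F [4.  1.9 4.1] w 0.155 q [0.31 0.13 1.82 0.01 1.16 1.46]
  d_cm [-0.189 -0.119  0.011] n 1.0 twist None
```

```bash
cat >> h.py <<'E'
def arc(ths):
    s=manip.sense();R=Ro.from_quat(s['tcp_rot']).as_matrix();p=s['tcp_pos']
    v=p[:2]-[567.3,244.3];print('now th',np.degrees(np.arctan2(v[1],v[0]))%360,'r',np.hypot(*v))
    prev=p
    for th in ths:
        a=np.radians(th);q=np.array([567.3+70*np.cos(a),244.3+70*np.sin(a),123.5])
        print(th,q.round(1),'step',(R.T@(q-prev)/10).round(2));prev=q
E
python3 -c "
from h import *
arc([188,198,208,218,228,238,248,258,263,265])"
```

```text
now th 178.05780885489918 r 66.72944112310718
188 [498.  234.6 123.5] step [-0.72  0.99  0.04]
198 [500.7 222.7 123.5] step [-0.22  1.2  -0.02]
208 [505.5 211.4 123.5] step [-0.01  1.22 -0.01]
218 [512.1 201.2 123.5] step [ 0.2  1.2 -0. ]
228 [520.5 192.3 123.5] step [0.4  1.15 0.  ]
238 [530.2 184.9 123.5] step [0.6  1.06 0.01]
248 [541.1 179.4 123.5] step [0.77 0.94 0.02]
258 [552.7 175.8 123.5] step [0.93 0.79 0.02]
263 [558.8 174.8 123.5] step [0.51 0.33 0.01]
265 [561.2 174.6 123.5] step [0.21 0.12 0.01]
```

move_arm(
  increments=[
    {"translation":[-0.4,1.1,0.05],"twist":0,"gripper":1},
    {"translation":[-0.1,1.2,0.05],"twist":0,"gripper":1},
  ],
)

```text
time_s: 15.9
tcp_pos: [504.2, 225.8, 123.8]
tcp_rot: [0.978, 0.206, 0.015, -0.008]
ft_force: [-4.7, 3.7, 7.5]
gripper_width: 0.156
```

```bash
python3 -c "
from h import *
st(2);arc([208,218,228,238,248])"
```

```text
t 16.0 [504.9 224.2 123.8] yaw 0.4132 zax [0.0258 0.0207] F [-2.1 -0.8  7.6] w 13.8 v 0.023
now th 197.8515576562112 r 65.59372235379765
208 [505.5 211.4 123.5] step [-0.46  1.19  0.  ]
218 [512.1 201.2 123.5] step [ 0.2  1.2 -0. ]
228 [520.5 192.3 123.5] step [0.4  1.15 0.  ]
238 [530.2 184.9 123.5] step [0.6  1.06 0.01]
248 [541.1 179.4 123.5] step [0.77 0.94 0.02]
```

move_arm(
  increments=[
    {"translation":[-0.1,1.2,0.0],"twist":-0.08,"gripper":1},
    {"translation":[0.1,1.2,0.0],"twist":-0.08,"gripper":1},
  ],
)

```text
time_s: 16.17
tcp_pos: [515.1, 204.9, 123.9]
tcp_rot: [0.958, 0.285, 0.017, -0.008]
ft_force: [1.0, 4.9, 2.4]
gripper_width: 0.153
```

```bash
python3 -c "
from h import *
st(2);arc([228,238,248,258])"
```

```text
t 16.27 [516.  203.7 123.9] yaw 0.5737 zax [0.0281 0.0235] F [1.9 2.  2. ] w 13.5 v 0.124
now th 218.3476801238359 r 65.43397705938521
228 [520.5 192.3 123.5] step [-0.25  1.2   0.02]
238 [530.2 184.9 123.5] step [0.42 1.15 0.01]
248 [541.1 179.4 123.5] step [0.61 1.06 0.02]
258 [552.7 175.8 123.5] step [0.79 0.93 0.02]
```

move_arm(
  increments=[
    {"translation":[0.1,1.2,0.0],"twist":-0.08,"gripper":1},
    {"translation":[0.4,1.15,0.0],"twist":-0.08,"gripper":1},
  ],
)

```text
time_s: 16.43
tcp_pos: [530.9, 190.1, 123.7]
tcp_rot: [0.933, 0.358, 0.016, -0.008]
ft_force: [-8.8, 2.2, 8.2]
gripper_width: 0.156
```

```bash
python3 -c "
from h import *
st(2);arc([248,258,264])"
```

```text
t 16.53 [532.4 189.2 123.7] yaw 0.7299 zax [0.0263 0.0261] F [-0.6  0.6  5.5] w 13.6 v 0.099
now th 237.62684963373835 r 65.19759308343887
248 [541.1 179.4 123.5] step [-0.01  1.31  0.02]
258 [552.7 175.8 123.5] step [0.63 1.04 0.02]
264 [560.  174.7 123.5] step [0.46 0.57 0.02]
```

move_arm(
  increments=[
    {"translation":[0.3,1.2,0.0],"twist":-0.1,"gripper":1},
    {"translation":[0.5,1.1,0.0],"twist":-0.1,"gripper":1},
  ],
)

```text
time_s: 16.7
tcp_pos: [549.7, 181.6, 123.6]
tcp_rot: [0.894, 0.447, 0.015, -0.009]
ft_force: [-8.7, 2.2, 9.4]
gripper_width: 0.152
```

```bash
python3 -c "
from h import *
st(2);arc([264,266])
import cv2
c=grab('scene','s8.png')
a=cv2.imread('pics/s8.png')[150:230,330:430];cv2.imwrite('pics/s8c.png',cv2.resize(a,None,fx=7,fy=7,interpolation=4))
"
```

```text
t 16.8 [551.6 181.3 123.7] yaw 0.9251 zax [0.0219 0.0293] F [-1.1  3.1  5.2] w 13.5 v 0.109
now th 256.0222443406007 r 64.95342695499518
264 [560.  174.7 123.5] step [-0.02  1.07  0.02]
266 [562.4 174.5 123.5] step [0.13 0.21 0.  ]
```

View pics/s8c.png

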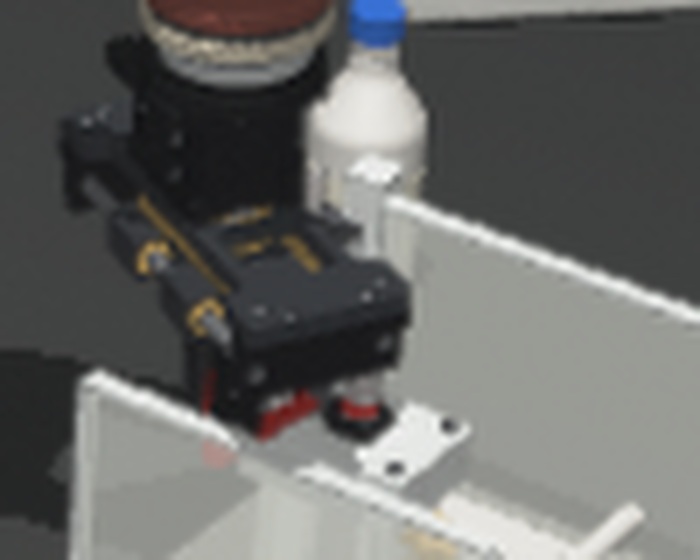

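move_arm(
  increments=[
    {"translation":[0.5,0.9,0.0],"twist":-0.05,"gripper":1},
  ],
  force=25,
)

```text
time_s: 16.93
tcp_pos: [558.6, 180.1, 123.6]
tcp_rot: [0.885, 0.466, 0.014, -0.008]
ft_force: [-36.5, 4.4, 17.0]
gripper_width: 0.156
```

```bash
python3 -c "
from h import *
st(2);st(2);arc([264,266])"
```

```text
t 17.03 [558.2 180.3 123.5] yaw 0.97 zax [0.0143 0.0284] F [-12.    0.9  13.4] w 12.9 v 0.041
t 17.13 [558.2 180.3 123.6] yaw 0.9689 zax [0.0154 0.0283] F [-11.8   1.1  11.9] w 13.1 v 0.006
now th 261.92205761531466 r 64.59418007470394
264 [560.  174.7 123.5] step [-0.37  0.47 -0.01]
266 [562.4 174.5 123.5] step [0.12 0.21 0.  ]
```

move_arm(
  increments=[
    {"translation":[0.35,0.55,0.05],"twist":0,"gripper":1},
  ],
)

```text
time_s: 17.22
tcp_pos: [558.6, 180.3, 123.3]
tcp_rot: [0.886, 0.464, 0.007, -0.011]
ft_force: [-31.0, -0.6, 26.8]
gripper_width: 0.149
```

```bash
python3 -c "
from h import *
st(2);st(2);arc([264,266])"
```

```text
t 17.32 [558.5 180.5 123.2] yaw 0.9654 zax [0.0014 0.0266] F [-23.6  -1.   22.8] w 13.2 v 0.011
t 17.42 [558.5 180.5 123.2] yaw 0.9655 zax [0.0021 0.0267] F [-23.6  -1.   22. ] w 13.8 v 0.004
now th 262.1510041079232 r 64.41325614736103
264 [560.  174.7 123.5] step [-0.39  0.45 -0.04]
266 [562.4 174.5 123.5] step [ 0.12  0.21 -0.  ]
```

move_arm(
  increments=[
    {"translation":[0.0,0.0,0.0],"twist":0,"gripper":0.6},
    {"translation":[0,0,0],"twist":0,"gripper":0.6},
    {"translation":[0,0,0],"twist":0,"gripper":0.6},
  ],
)

```text
time_s: 17.67
tcp_pos: [553.7, 180.6, 121.9]
tcp_rot: [0.888, 0.46, 0.003, -0.011]
ft_force: [0.3, -0.1, 0.1]
gripper_width: 0.297
```

```bash
python3 -c "
from h import *
st(2)"
```

```text
t 17.77 [553.9 180.6 121.7] yaw 0.9569 zax [-0.0045  0.0236] F [ 0.1  0.1 -0. ] w 31.9 v 0.016
```

move_arm(
  increments=[
    {"translation":[0.0,0.0,-3],"twist":0,"gripper":0.6},
    {"translation":[0,0,-3.5],"twist":-0.1,"gripper":0.5},
    {"translation":[0,0,-3.5],"twist":-0.1,"gripper":0.5},
    {"translation":[0,0,-3.5],"twist":-0.1,"gripper":0.5},
    {"translation":[0,0,-3.5],"twist":-0.1,"gripper":0.5},
    {"translation":[0,0,-3.5],"twist":-0.1,"gripper":0.5},
  ],
)

```text
time_s: 18.27
tcp_pos: [548.8, 173.6, 318.0]
tcp_rot: [0.743, 0.67, -0.006, -0.017]
ft_force: [1.8, 0.1, -0.4]
gripper_width: 0.497
```

```bash
python3 -c "
from h import *
import cv2
st(3);go(514.5,-385.7,330,1.446)
c=grab('scene','s9.png')
a=cv2.imread('pics/s9.png')[150:230,330:430];cv2.imwrite('pics/s9c.png',cv2.resize(a,None,fx=7,fy=7,interpolation=4))
"
```

```text
t 18.42 [551.1 174.  321. ] yaw 1.4623 zax [-0.0227  0.0182] F [-0.3 -0.2 -0.7] w 43.4 v 0.084
t 18.42 tcp [551.1 174.  321. ] yaw 1.4623 tilt 1.67 F [-0.3 -0.2 -0.7] w 0.499 q [0.16 0.08 1.51 0.02 1.58 0.26]
  d_cm [-56.012   2.377  -1.839] n 15.0 twist 0.0163
```

View pics/s9c.png

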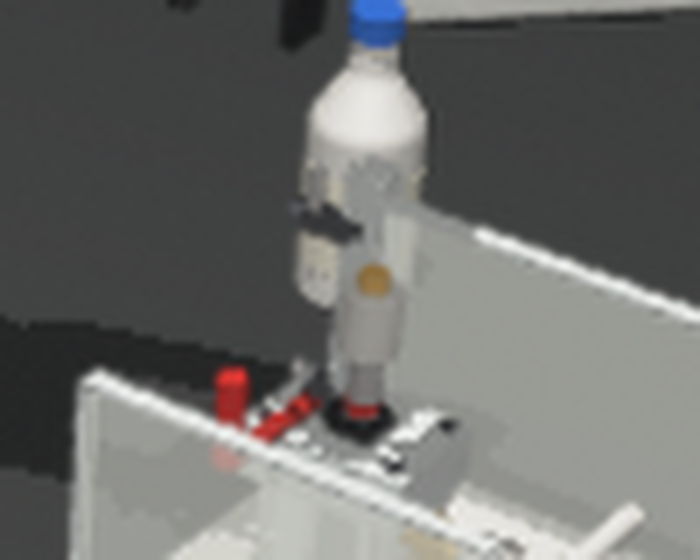

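move_arm(
  increments=[
    {"translation":[-2,0,-0.3],"twist":0,"gripper":0.5},
    {"translation":[-4,0.2,-0.2],"twist":0,"gripper":0.5},
    {"translation":[-4,0.2,-0.2],"twist":0,"gripper":0.5},
    {"translation":[-4,0.2,-0.2],"twist":0,"gripper":0.5},
    {"translation":[-4,0.2,-0.2],"twist":0,"gripper":0.5},
    {"translation":[-4,0.2,-0.2],"twist":0,"gripper":0.5},
    {"translation":[-4,0.2,-0.2],"twist":0,"gripper":0.5},
    {"translation":[-4,0.2,-0.2],"twist":0,"gripper":0.5},
    {"translation":[-4,0.2,-0.2],"twist":0,"gripper":0.5},
    {"translation":[-4,0.2,-0.2],"twist":0,"gripper":0.5},
    {"translation":[-4,0.2,-0.2],"twist":0,"gripper":0.5},
  ],
)

```text
time_s: 19.38
tcp_pos: [511.0, -253.1, 303.6]
tcp_rot: [0.746, 0.665, -0.016, -0.034]
ft_force: [0.7, 1.0, -1.0]
gripper_width: 0.503
```

```bash
python3 -c "
from h import *
import cv2
st(2);go(514.5,-385.7,330,1.446)
c=grab('top','t9.png')
a=cv2.imread('pics/t9.png')[180:280,150:270];cv2.imwrite('pics/t9c.png',cv2.resize(a,None,fx=6,fy=6,interpolation=2))
s=grab('scene','s9b.png');print(onz(s,362.7,203.2,150))
"
```

```text
t 19.48 [ 510.  -256.8  302.5] yaw 1.449 zax [-0.0699  0.0282] F [-0.1  0.1  0.6] w 43.2 v 0.079
t 19.48 tcp [ 510.  -256.8  302.5] yaw 1.449 tilt 4.32 F [-0.1  0.1  0.6] w 0.497 q [-0.6   0.11  1.5  -0.02  1.6  -0.47]
  d_cm [-12.68    1.786  -3.135] n 4.0 twist 0.003
[557.84861742 175.15729341 150.        ]
```

View pics/t9c.png

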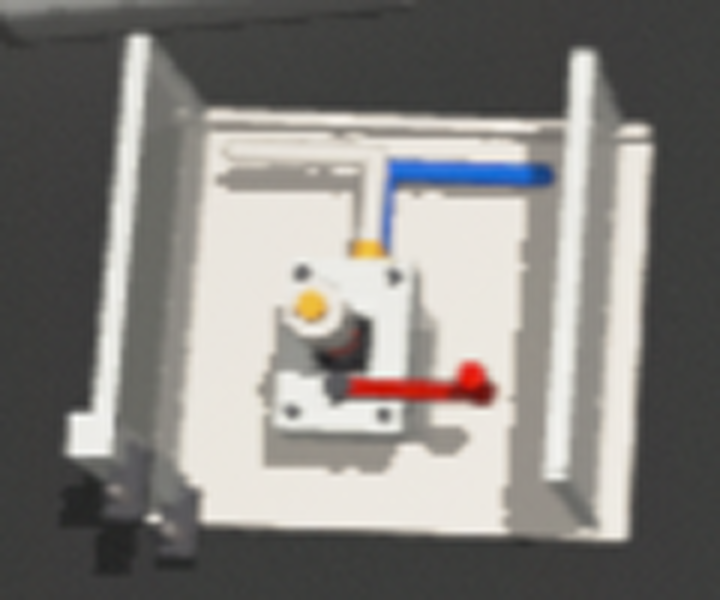

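View pics/s9b.png

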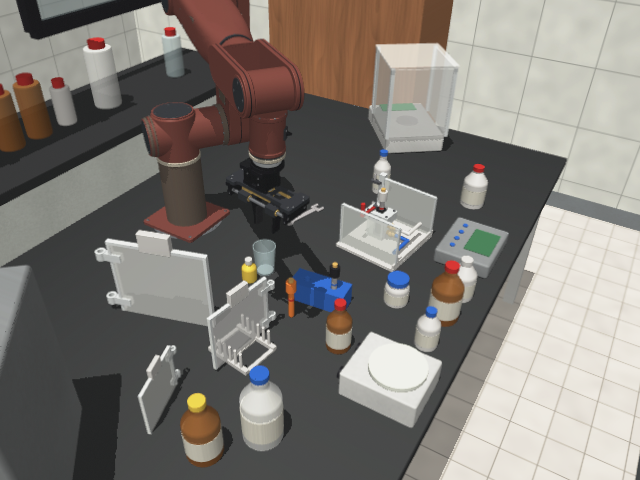

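move_arm(
  increments=[
    {"translation":[-4,0.2,-1.0],"twist":0,"gripper":0.5},
  ],
)

```text
time_s: 19.67
tcp_pos: [509.6, -286.0, 309.7]
tcp_rot: [0.745, 0.666, -0.014, -0.038]
ft_force: [1.6, -0.1, 1.2]
gripper_width: 0.5
```

```bash
python3 -c "
from h import *
st(4)
t=grab('top');p=onz(t,150+471/6-.4,180+378/6-.4,150);print(p)"
```

```text
t 19.87 [ 509.2 -291.6  311.4] yaw 1.4527 zax [-0.0695  0.0315] F [-0.   0.8 -0.9] w 43.3 v 0.021
[555.8817563  175.26570651 150.        ]
```

move_arm(
  increments=[
    {"translation":[0,0,4.1],"twist":0,"gripper":0.5},
    {"translation":[0,0,0],"twist":0,"gripper":0.5},
  ],
)

```text
time_s: 20.08
tcp_pos: [506.0, -285.4, 268.1]
tcp_rot: [0.745, 0.665, -0.015, -0.037]
ft_force: [-1.1, 1.3, -3.6]
gripper_width: 0.5
```

```bash
python3 -c "
from h import *
st(4)"
```

```text
t 20.28 [ 512.2 -290.9  282.3] yaw 1.4565 zax [-0.0537  0.0201] F [ 0.2 -0.8  0.5] w 43.9 v 0.02
```

move_arm(
  increments=[
    {"translation":[-2.5,0,-3.2],"twist":0,"gripper":0.5},
  ],
)

```text
time_s: 20.37
tcp_pos: [509.5, -310.1, 307.4]
tcp_rot: [0.744, 0.667, -0.013, -0.031]
ft_force: [1.2, -0.5, -2.8]
gripper_width: 0.498
```

```bash
python3 -c "
from h import *
st(4)"
```

```text
t 20.57 [ 512.6 -316.9  317. ] yaw 1.456 zax [-0.0479  0.0158] F [-1.2  0.1  0.1] w 43.6 v 0.053
```

move_arm(
  increments=[
    {"translation":[0,0,4.1],"twist":0,"gripper":0.5},
    {"translation":[0,0,0],"twist":0,"gripper":0.5},
  ],
)

```text
time_s: 20.73
tcp_pos: [511.5, -316.1, 277.4]
tcp_rot: [0.746, 0.665, -0.012, -0.02]
ft_force: [-0.8, 0.9, -3.9]
gripper_width: 0.498
```

```bash
python3 -c "
from h import *
st(4)"
```

```text
t 20.93 [ 516.  -319.7  289. ] yaw 1.4564 zax [-0.0313  0.0028] F [-1.1  0.1  1.1] w 43.4 v 0.006
```

move_arm(
  increments=[
    {"translation":[-2.5,0,-3.2],"twist":0,"gripper":0.5},
  ],
)

```text
time_s: 21.02
tcp_pos: [512.3, -338.2, 313.2]
tcp_rot: [0.745, 0.667, -0.011, -0.019]
ft_force: [0.8, -1.1, -2.6]
gripper_width: 0.501
```

```bash
python3 -c "
from h import *
st(4)"
```

```text
t 21.22 [ 515.3 -345.   323.3] yaw 1.4557 zax [-0.0268 -0.0009] F [-0.2  1.1  0.4] w 43.4 v 0.051
```

move_arm(
  increments=[
    {"translation":[0,0,4.1],"twist":0,"gripper":0.5},
    {"translation":[0,0,0],"twist":0,"gripper":0.5},
  ],
)

```text
time_s: 21.38
tcp_pos: [514.8, -344.8, 283.2]
tcp_rot: [0.747, 0.665, -0.01, -0.007]
ft_force: [-0.1, 0.9, -3.2]
gripper_width: 0.501
```

```bash
python3 -c "
from h import *
st(4);go(514.5,-385.7,250,1.446)"
```

```text
t 21.58 [ 519.2 -348.4  295.3] yaw 1.4559 zax [-0.0109 -0.0139] F [ 0.5 -0.1  0.1] w 43.7 v 0.008
t 21.58 tcp [ 519.2 -348.4  295.3] yaw 1.4559 tilt 1.01 F [ 0.5 -0.1  0.1] w 0.502 q [-0.71  0.19  1.43 -0.02  1.52 -0.59]
  d_cm [-3.695  0.008  4.585] n 2.0 twist 0.0099
```

move_arm(
  increments=[
    {"translation":[-3.6,0.1,1.0],"twist":0.01,"gripper":0.5},
  ],
)

```text
time_s: 21.67
tcp_pos: [519.2, -381.0, 291.2]
tcp_rot: [0.748, 0.664, -0.007, 0.004]
ft_force: [1.1, -0.3, 0.1]
gripper_width: 0.501
```

```bash
python3 -c "
from h import *
st(4);go(514.5,-385.7,175,1.446)"
```

```text
t 21.87 [ 516.3 -385.3  287.4] yaw 1.4448 zax [-0.0094 -0.0151] F [ 0.7 -0.1 -0.2] w 43.5 v 0.018
t 21.87 tcp [ 516.3 -385.3  287.4] yaw 1.4448 tilt 1.02 F [ 0.7 -0.1 -0.2] w 0.5 q [-0.75  0.23  1.39 -0.02  1.51 -0.63]
  d_cm [ 0.123 -0.092 11.245] n 3.0 twist -0.0012
```

move_arm(
  increments=[
    {"translation":[0,0,4],"twist":0,"gripper":0.5},
  ],
)

```text
time_s: 21.95
tcp_pos: [520.1, -389.2, 258.2]
tcp_rot: [0.75, 0.661, -0.007, 0.011]
ft_force: [1.6, -0.7, 0.4]
gripper_width: 0.5
```

```bash
python3 -c "
from h import *
st(4);go(514.5,-385.7,175,1.446)"
```

```text
t 22.15 [ 515.8 -385.   247.7] yaw 1.4454 zax [-0.0106 -0.0136] F [-0.2  0.2  0.1] w 43.3 v 0.043
t 22.15 tcp [ 515.8 -385.   247.7] yaw 1.4454 tilt 0.99 F [-0.2  0.2  0.1] w 0.498 q [-0.75  0.25  1.44 -0.02  1.45 -0.63]
  d_cm [ 0.022 -0.056  7.27 ] n 2.0 twist -0.0006
```

move_arm(
  increments=[
    {"translation":[0,0,3.2],"twist":0,"gripper":0.5},
    {"translation":[0,0,1.0],"twist":0,"gripper":0.5},
  ],
)

```text
time_s: 22.32
tcp_pos: [518.6, -387.2, 213.2]
tcp_rot: [0.75, 0.662, -0.008, 0.007]
ft_force: [-0.5, 0.8, -2.1]
gripper_width: 0.502
```

```bash
python3 -c "
from h import *
st(4);go(514.5,-385.7,175,1.446)"
```

```text
t 22.52 [ 520.2 -389.   217.9] yaw 1.4461 zax [ 0.0022 -0.0255] F [-0.  -1.  -0.3] w 43.4 v 0.005
t 22.52 tcp [ 520.2 -389.   217.9] yaw 1.4461 tilt 1.46 F [-0.  -1.  -0.3] w 0.499 q [-0.75  0.27  1.48 -0.02  1.38 -0.63]
  d_cm [ 0.361 -0.633  4.277] n 2.0 twist 0.0001
```

move_arm(
  increments=[
    {"translation":[0.35,-0.6,4.0],"twist":0,"gripper":0.5},
  ],
)

```text
time_s: 22.6
tcp_pos: [520.2, -390.5, 189.1]
tcp_rot: [0.75, 0.662, -0.007, 0.02]
ft_force: [1.2, -1.0, 1.0]
gripper_width: 0.5
```

```bash
python3 -c "
from h import *
import cv2
st(4);go(514.5,-385.7,175,1.446)
grab('scene','s10.png')
a=cv2.imread('pics/s10.png')[230:350,180:310];cv2.imwrite('pics/s10c.png',cv2.resize(a,None,fx=5,fy=5,interpolation=4))"
```

```text
t 22.8 [ 514.6 -385.6  178.6] yaw 1.4461 zax [ 0.0014 -0.0247] F [0.2 0.  1. ] w 43.3 v 0.043
t 22.8 tcp [ 514.6 -385.6  178.6] yaw 1.4461 tilt 1.42 F [0.2 0.  1. ] w 0.498 q [-0.76  0.28  1.54 -0.02  1.3  -0.63]
  d_cm [-0.005 -0.015  0.356] n 1.0 twist 0.0001
```

View pics/s10c.png

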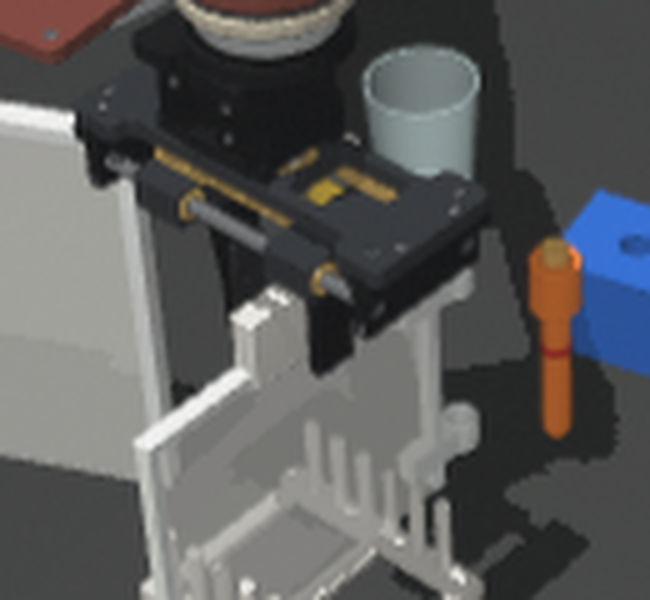

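move_arm(
  increments=[
    {"translation":[0,0,0.45],"twist":0,"gripper":0.5},
  ],
)

```text
time_s: 22.93
tcp_pos: [516.8, -387.7, 178.6]
tcp_rot: [0.75, 0.662, -0.007, 0.013]
ft_force: [-0.5, -0.8, 0.2]
gripper_width: 0.5
```

```bash
python3 -c "
from h import *
st(4);go(514.5,-385.7,175,1.446)"
```

```text
t 23.13 [ 515.9 -386.9  176.5] yaw 1.446 zax [ 0.0045 -0.0276] F [-0.7 -0.4 -0.2] w 43.3 v 0.008
t 23.13 tcp [ 515.9 -386.9  176.5] yaw 1.446 tilt 1.6 F [-0.7 -0.4 -0.2] w 0.497 q [-0.76  0.28  1.54 -0.02  1.3  -0.63]
  d_cm [ 0.102 -0.157  0.141] n 1.0 twist 0.0
```

move_arm(
  increments=[
    {"translation":[-0.05,-0.05,0.12],"twist":0,"gripper":1},
    {"translation":[-0.05,-0.05,0.12],"twist":0,"gripper":1},
    {"translation":[0,-0.05,0.12],"twist":0,"gripper":1},
    {"translation":[0,0,0.12],"twist":0,"gripper":1},
    {"translation":[0,0,0.1],"twist":0,"gripper":1},
  ],
  force=45,
)

```text
time_s: 23.55
tcp_pos: [514.8, -388.6, 171.9]
tcp_rot: [0.75, 0.662, -0.007, 0.013]
ft_force: [-0.3, 0.0, -0.4]
gripper_width: 0.205
```

```bash
python3 -c "
from h import *
st(2);go(514.5,-385.7,175,1.446)"
```

```text
t 23.65 [ 514.1 -388.4  171.6] yaw 1.4461 zax [ 0.0042 -0.0285] F [-2.5  0.8  0.6] w 13.5 v 0.018
t 23.65 tcp [ 514.1 -388.4  171.6] yaw 1.4461 tilt 1.65 F [-2.5  0.8  0.6] w 0.155 q [-0.76  0.29  1.54 -0.02  1.29 -0.63]
  d_cm [ 0.263  0.011 -0.345] n 1.0 twist 0.0001
```

move_arm(
  increments=[
    {"translation":[0,0,-2],"twist":0,"gripper":1},
    {"translation":[0,0,-2.5],"twist":0,"gripper":1},
    {"translation":[0,0,-2.5],"twist":0,"gripper":1},
    {"translation":[0,0,-2.5],"twist":0,"gripper":1},
    {"translation":[0,0,-2.5],"twist":0,"gripper":1},
    {"translation":[0,0,-2.5],"twist":0,"gripper":1},
    {"translation":[0,0,-2.5],"twist":0,"gripper":1},
  ],
  force=60,
)

```text
time_s: 24.23
tcp_pos: [510.0, -379.3, 332.2]
tcp_rot: [0.75, 0.662, -0.008, -0.0]
ft_force: [0.6, -0.2, -3.3]
gripper_width: 0.159
```

```bash
python3 -c "
from h import *
import cv2
st(4);go(501,227,340,1.446)
grab('scene','s11.png');grab('top','t11.png')"
```

```text
t 24.43 [ 510.5 -379.8  331.6] yaw 1.4459 zax [-0.0104 -0.0116] F [-0.1 -0.4 -3.8] w 13.5 v 0.047
t 24.43 tcp [ 510.5 -379.8  331.6] yaw 1.4459 tilt 0.89 F [-0.1 -0.4 -3.8] w 0.155 q [-0.76  0.2   1.34 -0.02  1.59 -0.63]
  d_cm [60.071 -8.508 -1.531] n 16.0 twist -0.0001
```

View pics/s11.png

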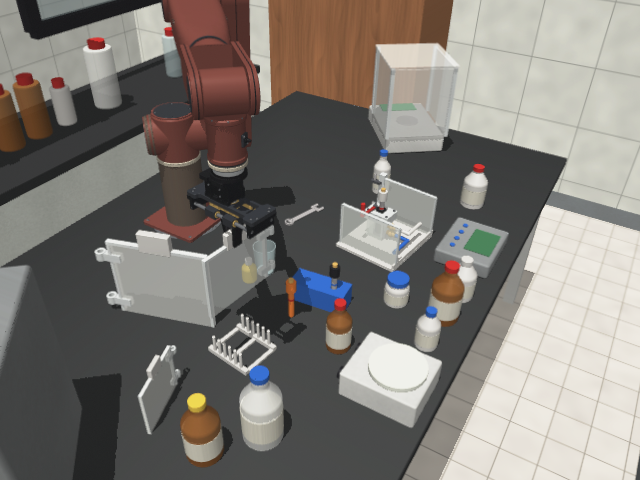

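move_arm(
  increments=[
    {"translation":[3.95,-1.2,0],"twist":0,"gripper":1},
  ],
)

```text
time_s: 24.62
tcp_pos: [501.8, -343.3, 324.2]
tcp_rot: [0.751, 0.66, -0.009, -0.003]
ft_force: [-0.2, 0.4, -2.6]
gripper_width: 0.157
```

```bash
python3 -c "
from h import *
st(3)"
```

```text
t 24.77 [ 501.5 -335.9  325.1] yaw 1.4479 zax [-0.0186 -0.0035] F [ 0.4 -0.5 -1.9] w 13.4 v 0.068
```

move_arm(
  increments=[
    {"translation":[3.95,-1.2,0],"twist":0,"gripper":1},
  ],
)

```text
time_s: 24.85
tcp_pos: [494.6, -302.2, 322.6]
tcp_rot: [0.75, 0.661, -0.01, -0.005]
ft_force: [0.2, -0.5, -2.2]
gripper_width: 0.157
```

```bash
python3 -c "
from h import *
st(3)"
```

```text
t 25.0 [ 494.4 -296.1  323.4] yaw 1.4498 zax [-0.0211 -0.0011] F [ 0.4 -1.4 -2.3] w 13.6 v 0.055
```

move_arm(
  increments=[
    {"translation":[3.95,-1.2,0],"twist":0,"gripper":1},
  ],
)

```text
time_s: 25.08
tcp_pos: [487.7, -261.8, 321.9]
tcp_rot: [0.75, 0.661, -0.01, -0.006]
ft_force: [1.5, 0.4, -2.6]
gripper_width: 0.159
```

```bash
python3 -c "
from h import *
st(3)"
```

```text
t 25.23 [ 487.4 -255.9  322.9] yaw 1.4517 zax [-0.0219 -0.0003] F [ 1.4 -0.6 -1.8] w 13.5 v 0.043
```

move_arm(
  increments=[
    {"translation":[3.95,-1.2,-0.1],"twist":0,"gripper":1},
  ],
)

```text
time_s: 25.32
tcp_pos: [480.8, -221.2, 322.9]
tcp_rot: [0.749, 0.662, -0.01, -0.006]
ft_force: [0.3, 1.3, -2.1]
gripper_width: 0.156
```

```bash
python3 -c "
from h import *
st(3)"
```

```text
t 25.47 [ 480.6 -215.5  324.3] yaw 1.4534 zax [-0.0212 -0.0007] F [ 0.2 -1.  -2.5] w 13.4 v 0.029
```

move_arm(
  increments=[
    {"translation":[3.95,-1.2,-0.1],"twist":0,"gripper":1},
  ],
)

```text
time_s: 25.55
tcp_pos: [474.1, -180.5, 324.8]
tcp_rot: [0.749, 0.662, -0.01, -0.005]
ft_force: [1.4, 0.6, -1.9]
gripper_width: 0.155
```

```bash
python3 -c "
from h import *
st(3)"
```

```text
t 25.7 [ 473.8 -174.8  326.1] yaw 1.455 zax [-0.02   -0.0015] F [-0.1 -0.6 -2.3] w 13.3 v 0.029
```

move_arm(
  increments=[
    {"translation":[3.95,-1.2,-0.1],"twist":0,"gripper":1},
  ],
)

```text
time_s: 25.78
tcp_pos: [467.5, -139.8, 326.7]
tcp_rot: [0.749, 0.663, -0.009, -0.004]
ft_force: [1.0, 0.1, -1.2]
gripper_width: 0.152
```

```bash
python3 -c "
from h import *
st(3)"
```

```text
t 25.93 [ 467.  -134.1  327.8] yaw 1.4565 zax [-0.0187 -0.0023] F [ 0.9 -0.4 -2.7] w 13.6 v 0.031
```

move_arm(
  increments=[
    {"translation":[3.95,-1.2,-0.1],"twist":0,"gripper":1},
  ],
)

```text
time_s: 26.02
tcp_pos: [460.7, -99.2, 328.5]
tcp_rot: [0.748, 0.663, -0.009, -0.003]
ft_force: [-0.0, 0.5, -1.8]
gripper_width: 0.155
```

```bash
python3 -c "
from h import *
st(3)"
```

```text
t 26.17 [460.1 -93.4 329.4] yaw 1.4582 zax [-0.0176 -0.0031] F [-0.5  0.2 -2.9] w 13.8 v 0.032
```

move_arm(
  increments=[
    {"translation":[3.95,-1.2,-0.1],"twist":0,"gripper":1},
  ],
)

```text
time_s: 26.25
tcp_pos: [453.9, -58.6, 330.0]
tcp_rot: [0.748, 0.664, -0.009, -0.003]
ft_force: [0.8, 0.8, -2.9]
gripper_width: 0.154
```

```bash
python3 -c "
from h import *
st(3)"
```

```text
t 26.4 [453.1 -52.8 330.8] yaw 1.46 zax [-0.0166 -0.0036] F [-0.1 -0.6 -2.6] w 13.4 v 0.033
```

move_arm(
  increments=[
    {"translation":[3.95,-1.2,-0.1],"twist":0,"gripper":1},
  ],
)

```text
time_s: 26.48
tcp_pos: [447.1, -18.1, 331.4]
tcp_rot: [0.747, 0.664, -0.009, -0.002]
ft_force: [1.1, -0.2, -2.9]
gripper_width: 0.155
```

```bash
python3 -c "
from h import *
st(3);go(402,237,330,1.4461)"
```

```text
t 26.63 [446.1 -12.1 332.1] yaw 1.4618 zax [-0.0158 -0.0041] F [ 0.6 -1.1 -2.1] w 13.5 v 0.038
t 26.63 tcp [446.1 -12.1 332.1] yaw 1.4618 tilt 0.93 F [ 0.6 -1.1 -2.1] w 0.156 q [-0.2  -0.26  1.79 -0.01  1.62 -0.09]
  d_cm [24.288 -7.089  0.174] n 7.0 twist 0.0157
```

move_arm(
  increments=[
    {"translation":[3.95,-1.1,-0.05],"twist":0.004,"gripper":1},
  ],
)

```text
time_s: 26.72
tcp_pos: [441.1, 22.2, 332.2]
tcp_rot: [0.748, 0.663, -0.009, -0.002]
ft_force: [1.1, 1.1, -2.6]
gripper_width: 0.159
```

```bash
python3 -c "
from h import *
st(3)"
```

```text
t 26.87 [439.9  28.4 332.6] yaw 1.4598 zax [-0.0153 -0.0045] F [-0.5 -1.4 -2.2] w 13.8 v 0.037
```

move_arm(
  increments=[
    {"translation":[3.95,-1.1,-0.05],"twist":0.004,"gripper":1},
  ],
)

```text
time_s: 26.95
tcp_pos: [435.2, 62.7, 332.8]
tcp_rot: [0.749, 0.662, -0.009, -0.001]
ft_force: [1.1, 0.4, -2.4]
gripper_width: 0.157
```

```bash
python3 -c "
from h import *
st(3)"
```

```text
t 27.1 [433.7  69.  333.1] yaw 1.4579 zax [-0.015  -0.0049] F [ 1.2 -0.8 -2.2] w 13.6 v 0.039
```

move_arm(
  increments=[
    {"translation":[3.95,-1.1,-0.05],"twist":0.004,"gripper":1},
  ],
)

```text
time_s: 27.18
tcp_pos: [429.3, 103.3, 333.3]
tcp_rot: [0.75, 0.662, -0.009, -0.001]
ft_force: [1.1, -0.4, -2.7]
gripper_width: 0.155
```

```bash
python3 -c "
from h import *
st(3)"
```

```text
t 27.33 [427.7 109.4 333.5] yaw 1.4558 zax [-0.0148 -0.0054] F [-0.1 -0.3 -2.7] w 13.6 v 0.039
```

move_arm(
  increments=[
    {"translation":[3.95,-1.1,-0.05],"twist":0.004,"gripper":1},
  ],
)

```text
time_s: 27.42
tcp_pos: [423.6, 143.6, 333.7]
tcp_rot: [0.751, 0.661, -0.009, -0.0]
ft_force: [0.6, -0.3, -1.9]
gripper_width: 0.157
```

```bash
python3 -c "
from h import *
st(3)"
```

```text
t 27.57 [421.7 149.6 333.8] yaw 1.4533 zax [-0.0149 -0.0062] F [-0.3 -0.9 -2.4] w 13.9 v 0.039
```

move_arm(
  increments=[
    {"translation":[3.95,-1.1,-0.05],"twist":0.004,"gripper":1},
  ],
)

```text
time_s: 27.65
tcp_pos: [418.0, 183.7, 334.0]
tcp_rot: [0.751, 0.66, -0.009, 0.0]
ft_force: [1.3, -0.7, -2.9]
gripper_width: 0.155
```

```bash
python3 -c "
from h import *
import cv2
st(4);go(402,237,330,1.4461)
grab('scene','s12.png');grab('top','t12.png')"
```

```text
t 27.85 [416.1 188.7 334. ] yaw 1.4493 zax [-0.0148 -0.0076] F [ 0.6 -0.9 -2.5] w 13.3 v 0.022
t 27.85 tcp [416.1 188.7 334. ] yaw 1.4493 tilt 0.95 F [ 0.6 -0.9 -2.5] w 0.153 q [ 0.26 -0.23  1.77 -0.    1.62  0.38]
  d_cm [ 4.623 -1.984  0.381] n 2.0 twist 0.0032
```

View pics/s12.png

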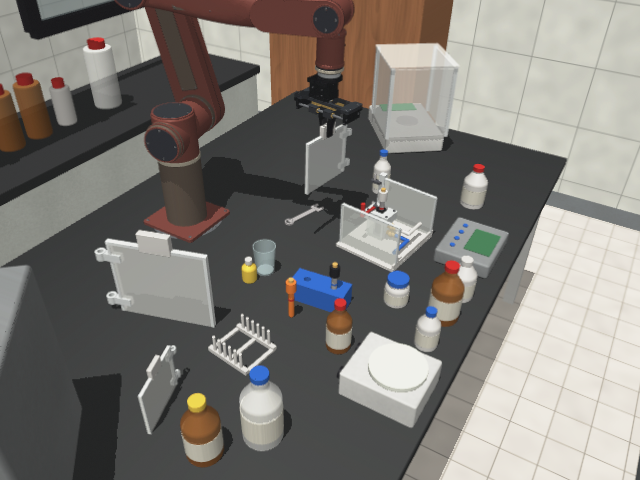

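View pics/t12.png

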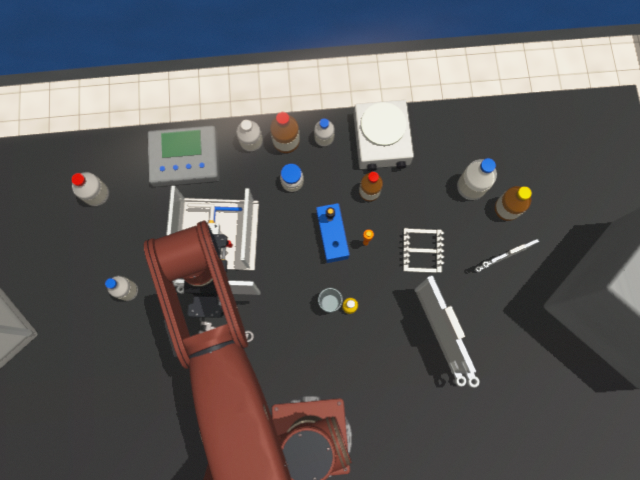

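```bash
python3 -c "
from h import *
t=grab('top')
print(onz(t,111,284,160),onz(t,125,290,50))
for z in (470,310): print(z,onz(t,180,286,z))"
```

```text
[466.66353299 499.78326021 160.        ] [464.77787826 496.49085685  50.        ]
470 [394.23097648 242.21591797 470.        ]
310 [420.19566849 277.94816546 310.        ]
```

```bash
python3 -c "
import cv2
a=cv2.imread('pics/s12.png')[115:200,295:370];cv2.imwrite('pics/s12c.png',cv2.resize(a,None,fx=8,fy=7,interpolation=4))"
```

```text
(no output)
```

View pics/s12c.png

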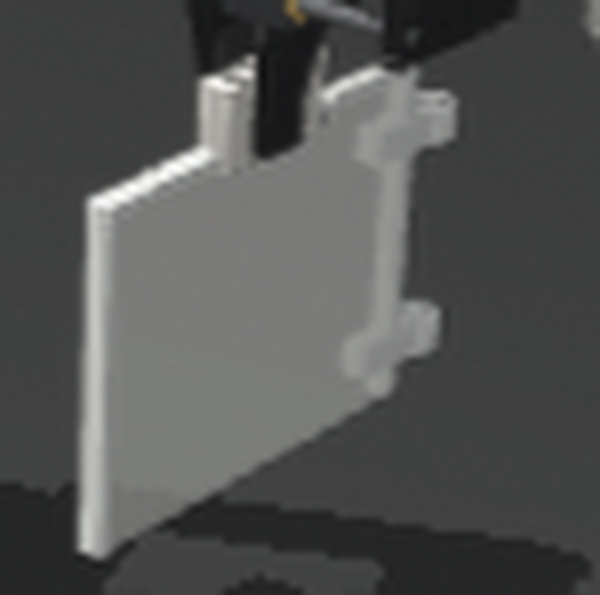

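move_arm(
  increments=[
    {"translation":[3.6,-2.0,0],"twist":0.004,"gripper":1},
    {"translation":[0,0,0.1],"twist":0,"gripper":1},
  ],
)

```text
time_s: 28.17
tcp_pos: [402.2, 224.3, 333.2]
tcp_rot: [0.753, 0.658, -0.008, -0.002]
ft_force: [0.6, -0.6, -2.0]
gripper_width: 0.158
```

```bash
python3 -c "
from h import *
st(4)"
```

```text
t 28.37 [404.2 220.  332.9] yaw 1.4328 zax [-0.0126 -0.0114] F [-0.1  0.9 -2.7] w 13.5 v 0.007
```

move_arm(
  increments=[
    {"translation":[-3.6,2.0,0],"twist":0,"gripper":1},
  ],
)

```text
time_s: 28.45
tcp_pos: [417.4, 185.8, 333.3]
tcp_rot: [0.752, 0.659, -0.008, -0.002]
ft_force: [2.0, 0.1, -2.7]
gripper_width: 0.162
```

```bash
python3 -c "
from h import *
st(4)"
```

```text
t 28.65 [419.5 180.3 333.2] yaw 1.4289 zax [-0.0127 -0.0115] F [-0.2  0.8 -2.6] w 13.5 v 0.033
```

move_arm(
  increments=[
    {"translation":[3.6,-2.0,0],"twist":0.0,"gripper":1},
    {"translation":[0,0,0.1],"twist":0,"gripper":1},
  ],
)

```text
time_s: 28.82
tcp_pos: [405.5, 218.2, 332.3]
tcp_rot: [0.758, 0.653, -0.008, -0.0]
ft_force: [0.0, -0.3, -1.8]
gripper_width: 0.159
```

```bash
python3 -c "
from h import *
st(4);go(402,237,330,1.4461)"
```

```text
t 29.02 [407.4 213.8 331.9] yaw 1.42 zax [-0.0112 -0.0147] F [ 0.4 -0.1 -2.1] w 13.5 v 0.012
t 29.02 tcp [407.4 213.8 331.9] yaw 1.42 tilt 1.06 F [ 0.4 -0.1 -2.1] w 0.155 q [ 0.32 -0.22  1.76 -0.01  1.61  0.47]
  d_cm [ 2.215 -0.879  0.165] n 1.0 twist -0.0261
```

move_arm(
  increments=[
    {"translation":[3.6,-2.0,0],"twist":-0.02,"gripper":1},
    {"translation":[-3.0,1.6,0],"twist":-0.02,"gripper":1},
  ],
)

```text
time_s: 29.18
tcp_pos: [399.0, 232.8, 332.2]
tcp_rot: [0.738, 0.675, -0.007, -0.001]
ft_force: [0.3, 1.6, -2.2]
gripper_width: 0.157
```

```bash
python3 -c "
from h import *
st(4)"
```

```text
t 29.38 [407.2 216.2 332.2] yaw 1.4528 zax [-0.009  -0.0182] F [-0.4 -0.8 -2.9] w 13.3 v 0.035
```

move_arm(
  increments=[
    {"translation":[3.6,-2.0,0],"twist":-0.02,"gripper":1},
    {"translation":[-3.6,2.0,0],"twist":-0.02,"gripper":1},
  ],
)

```text
time_s: 29.55
tcp_pos: [399.3, 234.4, 332.4]
tcp_rot: [0.727, 0.687, -0.008, 0.0]
ft_force: [-0.1, 2.6, -3.2]
gripper_width: 0.157
```

```bash
python3 -c "
from h import *
st(4);go(402,237,330,1.4461)"
```

```text
t 29.75 [408.6 216.3 332.4] yaw 1.4825 zax [-0.0072 -0.0209] F [ 0.9 -0.4 -1.1] w 13.4 v 0.038
t 29.75 tcp [408.6 216.3 332.4] yaw 1.4825 tilt 1.27 F [ 0.9 -0.4 -1.1] w 0.154 q [ 0.33 -0.21  1.76 -0.02  1.61  0.42]
  d_cm [ 2.011 -0.835  0.198] n 1.0 twist 0.0364
```

move_arm(
  increments=[
    {"translation":[3.6,-2.0,0],"twist":0.01,"gripper":1},
    {"translation":[-3.6,2.0,0],"twist":0.01,"gripper":1},
  ],
)

```text
time_s: 29.92
tcp_pos: [399.7, 233.5, 332.4]
tcp_rot: [0.739, 0.674, -0.008, 0.001]
ft_force: [-0.4, 2.5, -2.4]
gripper_width: 0.154
```

```bash
python3 -c "
from h import *
st(4)"
```

```text
t 30.12 [409.  215.6 332.5] yaw 1.4494 zax [-0.0058 -0.0229] F [ 0.5  1.1 -2.4] w 13.7 v 0.031
```

move_arm(
  increments=[
    {"translation":[3.6,-2.0,0],"twist":0,"gripper":1},
    {"translation":[-3.2,2.0,0],"twist":0,"gripper":1},
  ],
)

```text
time_s: 30.28
tcp_pos: [402.7, 233.3, 332.5]
tcp_rot: [0.744, 0.668, -0.008, 0.002]
ft_force: [0.1, 1.4, -2.8]
gripper_width: 0.157
```

```bash
python3 -c "
from h import *
st(4)"
```

```text
t 30.48 [411.7 215.6 332.6] yaw 1.4349 zax [-0.0048 -0.0245] F [-0.9 -0.2 -1.9] w 13.4 v 0.029
```

move_arm(
  increments=[
    {"translation":[3.6,-2.0,0],"twist":0,"gripper":1},
    {"translation":[-3.0,2.0,0],"twist":0,"gripper":1},
  ],
)

```text
time_s: 30.65
tcp_pos: [406.6, 233.5, 332.6]
tcp_rot: [0.749, 0.662, -0.008, 0.003]
ft_force: [0.3, 1.6, -1.4]
gripper_width: 0.154
```

```bash
python3 -c "
from h import *
st(4);go(402,237,330,1.4461)"
```

```text
t 30.85 [415.5 215.9 332.7] yaw 1.4197 zax [-0.004 -0.026] F [ 0.7 -0.6 -2.6] w 13.8 v 0.026
t 30.85 tcp [415.5 215.9 332.7] yaw 1.4197 tilt 1.51 F [ 0.7 -0.6 -2.6] w 0.159 q [ 0.33 -0.2   1.75 -0.02  1.61  0.48]
  d_cm [ 1.884 -1.654  0.219] n 1.0 twist -0.0264
```

move_arm(
  increments=[
    {"translation":[1.8,-1.2,3.4],"twist":-0.026,"gripper":1},
  ],
)

```text
time_s: 30.93
tcp_pos: [411.5, 233.1, 304.9]
tcp_rot: [0.752, 0.659, -0.004, 0.011]
ft_force: [1.8, -0.1, -1.4]
gripper_width: 0.154
```

```bash
python3 -c "
from h import *
st(4)"
```

```text
t 31.13 [406.3 233.1 297.5] yaw 1.442 zax [-0.0065 -0.0264] F [ 0.1  0.6 -2.1] w 13.3 v 0.043
```

move_arm(
  increments=[
    {"translation":[0,0,4.1],"twist":0,"gripper":1},
  ],
)

```text
time_s: 31.22
tcp_pos: [412.0, 232.9, 265.7]
tcp_rot: [0.752, 0.659, -0.003, 0.01]
ft_force: [2.5, 1.3, -0.9]
gripper_width: 0.156
```

```bash
python3 -c "
from h import *
st(4);go(416,235.4,218,1.4461)"
```

```text
t 31.42 [406.4 231.1 257.3] yaw 1.4396 zax [-0.0076 -0.0266] F [-0.2 -0.2 -0.9] w 13.7 v 0.054
t 31.42 tcp [406.4 231.1 257.3] yaw 1.4396 tilt 1.59 F [-0.2 -0.2 -0.9] w 0.157 q [ 0.36 -0.17  1.86 -0.02  1.47  0.5 ]
  d_cm [0.663 0.911 3.914] n 2.0 twist -0.0065
```

Lock in a bit of the downward transient to correct the remaining lean.

move_arm(
  increments=[
    {"translation":[0.3,0.3,3.0],"twist":-0.006,"gripper":1},
    {"translation":[0,0,1.2],"twist":0,"gripper":1},
  ],
)

```text
time_s: 31.58
tcp_pos: [415.0, 233.4, 223.2]
tcp_rot: [0.751, 0.66, -0.005, 0.01]
ft_force: [-0.5, -0.8, -3.7]
gripper_width: 0.155
```

```bash
python3 -c "
from h import *
st(4);go(416,235.4,218,1.4461)"
```

```text
t 31.78 [415.5 234.  225.7] yaw 1.4432 zax [ 0.0075 -0.0206] F [ 0.7  0.5 -2.4] w 13.5 v 0.007
t 31.78 tcp [415.5 234.  225.7] yaw 1.4432 tilt 1.26 F [ 0.7  0.5 -2.4] w 0.155 q [ 0.36 -0.14  1.89 -0.02  1.39  0.49]
  d_cm [0.157 0.026 0.768] n 1.0 twist -0.0029
```

move_arm(
  increments=[
    {"translation":[3.6,-2.0,0.3],"twist":-0.01,"gripper":1},
    {"translation":[-3.6,2.0,0.2],"twist":0,"gripper":1},
  ],
)

```text
time_s: 31.95
tcp_pos: [408.8, 252.8, 225.2]
tcp_rot: [0.74, 0.672, 0.0, 0.008]
ft_force: [0.5, 1.1, -3.4]
gripper_width: 0.16
```

```bash
python3 -c "
from h import *
st(4)"
```

```text
t 32.15 [417.8 235.6 225.3] yaw 1.4481 zax [ 0.0149 -0.0216] F [-0.4  0.1 -1.9] w 13.6 v 0.036
```

move_arm(
  increments=[
    {"translation":[3.6,-2.0,0.1],"twist":-0.01,"gripper":1},
    {"translation":[-4.0,2.0,0.1],"twist":0,"gripper":1},
  ],
)

```text
time_s: 32.32
tcp_pos: [409.1, 252.9, 226.0]
tcp_rot: [0.739, 0.673, 0.002, 0.01]
ft_force: [-0.1, 1.9, -3.1]
gripper_width: 0.153
```

```bash
python3 -c "
from h import *
st(4);go(416,235.4,218,1.4461)
import cv2
grab('scene','s13.png')
a=cv2.imread('pics/s13.png')[140:240,300:420];cv2.imwrite('pics/s13c.png',cv2.resize(a,None,fx=6,fy=6,interpolation=4))"
```

```text
t 32.52 [418.2 235.1 225.9] yaw 1.4502 zax [ 0.0196 -0.023 ] F [-0.2  0.5 -2.2] w 13.7 v 0.035
t 32.52 tcp [418.2 235.1 225.9] yaw 1.4502 tilt 1.73 F [-0.2  0.5 -2.2] w 0.157 q [ 0.37 -0.14  1.89 -0.03  1.38  0.49]
  d_cm [ 0.02  -0.243  0.787] n 1.0 twist 0.0041
```

View pics/s13c.png

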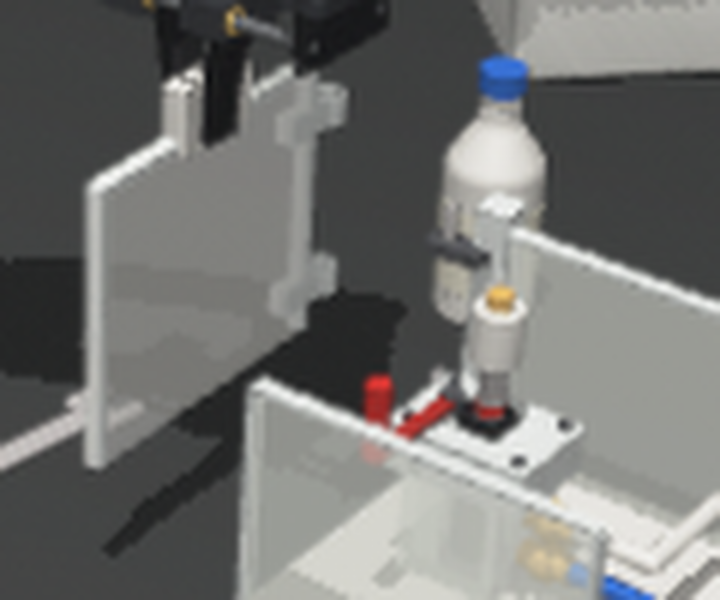

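move_arm(
  increments=[
    {"translation":[0.0,0,-3.2],"twist":0,"gripper":1},
    {"translation":[0,0,3.6],"twist":0.004,"gripper":1},
  ],
)

```text
time_s: 32.73
tcp_pos: [423.4, 234.3, 229.6]
tcp_rot: [0.752, 0.659, 0.005, 0.016]
ft_force: [4.2, 1.7, -1.3]
gripper_width: 0.157
```

```bash
python3 -c "
from h import *
st(4);go(416,235.4,218,1.4461)"
```

```text
t 32.93 [414.9 230.9 215.8] yaw 1.4388 zax [ 0.0053 -0.027 ] F [ 0.2  0.1 -1.9] w 13.4 v 0.035
t 32.93 tcp [414.9 230.9 215.8] yaw 1.4388 tilt 1.58 F [ 0.2  0.1 -1.9] w 0.155 q [ 0.36 -0.13  1.91 -0.03  1.37  0.5 ]
  d_cm [ 0.455  0.049 -0.235] n 1.0 twist -0.0073
```

```bash
python3 -c "
from h import *
st(0);go(465,229.3,217,1.4461)"
```

```text
t 32.93 [414.9 230.9 215.8] yaw 1.4388 zax [ 0.0053 -0.027 ] F [ 0.2  0.1 -1.9] w 13.4 v 0.035
t 32.93 tcp [414.9 230.9 215.8] yaw 1.4388 tilt 1.58 F [ 0.2  0.1 -1.9] w 0.155 q [ 0.36 -0.13  1.91 -0.03  1.37  0.5 ]
  d_cm [ 0.498  4.986 -0.092] n 2.0 twist -0.0073
```

move_arm(
  increments=[
    {"translation":[0.4,3.2,0],"twist":-0.006,"gripper":1},
  ],
)

```text
time_s: 33.02
tcp_pos: [443.8, 230.5, 216.1]
tcp_rot: [0.75, 0.661, -0.008, 0.01]
ft_force: [0.8, 0.9, -1.1]
gripper_width: 0.157
```

```bash
python3 -c "
from h import *
st(5);go(475,228,217,1.4461)"
```

```text
t 33.27 [447.7 230.4 216.8] yaw 1.4434 zax [ 0.0057 -0.0265] F [-0.1 -0.4 -2.8] w 13.6 v 0.015
t 33.27 tcp [447.7 230.4 216.8] yaw 1.4434 tilt 1.55 F [-0.1 -0.4 -2.8] w 0.156 q [ 0.34 -0.06  1.84 -0.03  1.37  0.47]
  d_cm [0.105 2.743 0.007] n 1.0 twist -0.0027
```

move_arm(
  increments=[
    {"translation":[0.05,2.9,0.05],"twist":-0.003,"gripper":1},
  ],
)

```text
time_s: 33.35
tcp_pos: [472.8, 227.9, 216.6]
tcp_rot: [0.749, 0.662, -0.008, 0.01]
ft_force: [0.3, 1.1, -2.3]
gripper_width: 0.155
```

```bash
python3 -c "
from h import *
st(5);go(501.2,224.7,216,1.4461)
import cv2
grab('scene','s14.png')
a=cv2.imread('pics/s14.png')[140:240,310:430];cv2.imwrite('pics/s14c.png',cv2.resize(a,None,fx=6,fy=6,interpolation=4))
grab('top','t14.png')
a=cv2.imread('pics/t14.png')[190:300,140:270];cv2.imwrite('pics/t14c.png',cv2.resize(a,None,fx=5.4,fy=5.4,interpolation=4))"
```

```text
t 33.6 [476.  227.2 217. ] yaw 1.446 zax [ 0.0055 -0.0262] F [ 0.  -0.2 -2.7] w 13.6 v 0.011
t 33.6 tcp [476.  227.2 217. ] yaw 1.446 tilt 1.54 F [ 0.  -0.2 -2.7] w 0.156 q [ 0.31 -0.    1.78 -0.03  1.37  0.44]
  d_cm [0.063 2.526 0.12 ] n 1.0 twist -0.0001
```

View pics/s14c.png

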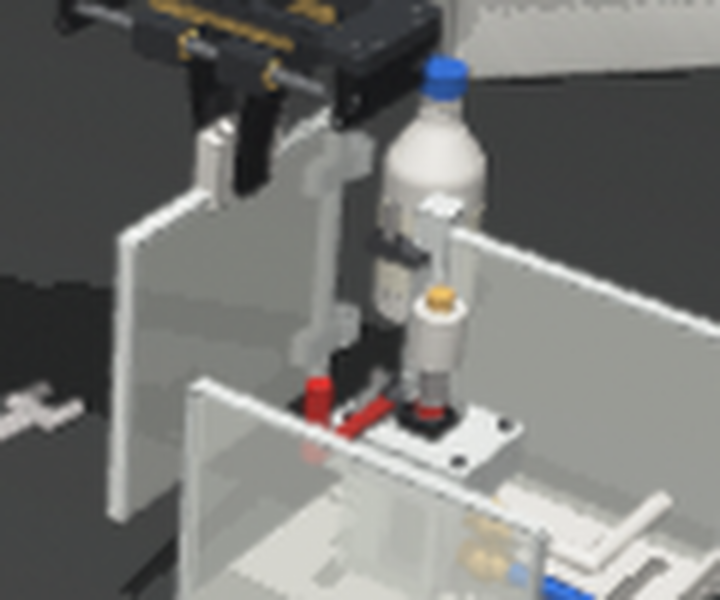

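View pics/t14c.png

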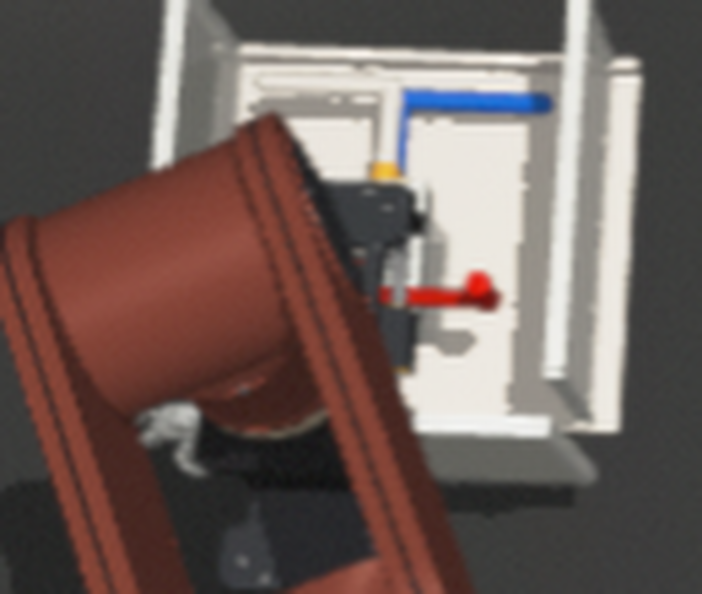

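```bash
python3 -c "
from h import *
t=grab('top');s=grab('scene')
print(onz(t,241.1,268.7,222.4),onz(s,330.4,179.1,222.4),tri(t,(241.1,268.7),s,(330.4,179.1)))
st(0)"
```

```text
[466.04674063 135.06964296 222.4       ] [464.76136729 137.73839069 222.4       ] (array([465.96022648, 135.02638431, 224.03238626]), np.float64(0.5087386855480891))
t 33.8 [475.9 227.4 216.8] yaw 1.4468 zax [ 0.0058 -0.0263] F [ 1.  -0.  -2.8] w 13.6 v 0.003
```

move_arm(
  increments=[
    {"translation":[0.05,2.6,0],"twist":0,"gripper":1},
  ],
)

```text
time_s: 33.88
tcp_pos: [498.3, 225.6, 216.8]
tcp_rot: [0.749, 0.663, -0.008, 0.011]
ft_force: [0.9, 1.3, -2.6]
gripper_width: 0.157
```

```bash
python3 -c "
from h import *
st(5);go(501.2,224.7,198,1.4461)
import cv2
s=grab('scene','s15.png')
a=cv2.imread('pics/s15.png')[140:220,335:415];cv2.imwrite('pics/s15c.png',cv2.resize(a,None,fx=7.4,fy=7.4,interpolation=4))
print((proj(s,[(515.8,339.5,162),(515.8,339.5,140),(515.8,339.5,177),(515.8,339.5,195),(515.8,339.5,57),(515.8,339.5,72)])-[335,140])*7.4)"
```

```text
t 34.13 [501.3 224.8 217. ] yaw 1.4468 zax [ 0.0052 -0.0263] F [-0.8 -0.3 -3.6] w 13.5 v 0.007
t 34.13 tcp [501.3 224.8 217. ] yaw 1.4468 tilt 1.54 F [-0.8 -0.3 -3.6] w 0.155 q [ 0.29  0.05  1.73 -0.03  1.37  0.42]
  d_cm [ 0.04  -0.022  1.902] n 1.0 twist 0.0007
[[292.80259331 245.14829163]
 [288.92465973 289.20025019]
 [295.47693755 214.75646686]
 [298.71910134 177.8984195 ]
 [274.75390676 449.99737255]
 [277.26246834 421.5527059 ]]
```

View pics/s15c.png

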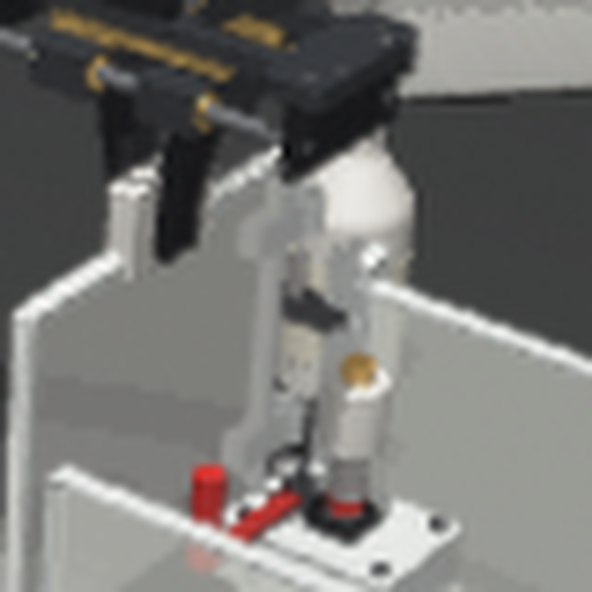

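move_arm(
  increments=[
    {"translation":[0.04,-0.02,1.5],"twist":0,"gripper":1},
  ],
)

```text
time_s: 34.27
tcp_pos: [502.5, 225.6, 205.2]
tcp_rot: [0.749, 0.662, -0.004, 0.013]
ft_force: [0.8, -0.7, -1.7]
gripper_width: 0.155
```

```bash
python3 -c "
from h import *
st(2);st(3);go(501.2,224.7,190,1.4461)"
```

```text
t 34.37 [499.6 225.  200.6] yaw 1.4472 zax [ 0.0029 -0.0261] F [ 0.2  1.8 -3.2] w 13.7 v 0.022
t 34.52 [500.6 225.1 202.3] yaw 1.4474 zax [ 0.0048 -0.026 ] F [ 0.6  1.  -2.6] w 13.8 v 0.009
t 34.52 tcp [500.6 225.1 202.3] yaw 1.4474 tilt 1.52 F [ 0.6  1.  -2.6] w 0.158 q [ 0.3   0.06  1.74 -0.03  1.34  0.42]
  d_cm [-0.003  0.053  1.232] n 1.0 twist 0.0013
```

move_arm(
  increments=[
    {"translation":[0.0,0.06,0.9],"twist":0,"gripper":1},
  ],
)

```text
time_s: 34.6
tcp_pos: [502.2, 225.6, 195.6]
tcp_rot: [0.749, 0.662, -0.005, 0.012]
ft_force: [-1.5, 2.5, 0.7]
gripper_width: 0.156
```

```bash
python3 -c "
from h import *
st(2);st(3);go(501.2,224.7,180,1.4461)"
```

```text
t 34.7 [500.4 225.5 192.2] yaw 1.4476 zax [ 0.003  -0.0246] F [-0.   4.8 -3.9] w 13.4 v 0.01
t 34.85 [500.6 225.8 192.5] yaw 1.4477 zax [ 0.0034 -0.0244] F [-0.3  4.5 -7.3] w 13.9 v 0.002
t 34.85 tcp [500.6 225.8 192.5] yaw 1.4477 tilt 1.41 F [-0.3  4.5 -7.3] w 0.159 q [ 0.3   0.07  1.75 -0.03  1.32  0.42]
  d_cm [-0.069  0.065  1.253] n 1.0 twist 0.0016
```

move_arm(
  increments=[
    {"translation":[0.1,0.03,0.8],"twist":0,"gripper":1},
  ],
)

```text
time_s: 34.93
tcp_pos: [501.8, 227.0, 185.8]
tcp_rot: [0.749, 0.662, -0.006, 0.011]
ft_force: [-1.8, 1.2, -1.2]
gripper_width: 0.158
```

```bash
python3 -c "
from h import *
st(2);st(3);go(501.2,224.7,180,1.4461)"
```

```text
t 35.03 [500.3 226.4 182.9] yaw 1.4479 zax [ 0.0013 -0.0251] F [ 0.1  3.7 -4.4] w 13.7 v 0.01
t 35.18 [500.7 226.5 183.9] yaw 1.4477 zax [ 0.0023 -0.0245] F [-0.9  2.9 -5.2] w 13.3 v 0.005
t 35.18 tcp [500.7 226.5 183.9] yaw 1.4477 tilt 1.41 F [-0.9  2.9 -5.2] w 0.153 q [ 0.3   0.08  1.76 -0.02  1.31  0.43]
  d_cm [-0.163  0.07   0.395] n 1.0 twist 0.0016
```

Going on smoothly; press to the shoulders.

move_arm(
  increments=[
    {"translation":[0.04,0.03,0.7],"twist":0,"gripper":1},
  ],
)

```text
time_s: 35.27
tcp_pos: [502.2, 226.1, 178.8]
tcp_rot: [0.749, 0.662, -0.007, 0.011]
ft_force: [-4.7, -15.9, 33.1]
gripper_width: 0.161
```

```bash
python3 -c "
from h import *
st(2);st(3);go(501.2,224.7,179,1.4461)"
```

```text
t 35.37 [502.1 225.6 178.3] yaw 1.4477 zax [ 0.0045 -0.0266] F [-1.2 -3.7  5.3] w 13.7 v 0.008
t 35.52 [502.  225.6 178.3] yaw 1.4474 zax [ 0.0044 -0.0263] F [-0.9 -4.   5.9] w 13.4 v 0.0
t 35.52 tcp [502.  225.6 178.3] yaw 1.4474 tilt 1.53 F [-0.9 -4.   5.9] w 0.155 q [ 0.3   0.08  1.76 -0.03  1.3   0.43]
  d_cm [-0.099 -0.072 -0.068] n 1.0 twist 0.0013
```

```bash
python3 -c "
from h import *
import cv2
s=grab('scene','s16.png')
a=cv2.imread('pics/s16.png')[140:240,320:420];cv2.imwrite('pics/s16c.png',cv2.resize(a,None,fx=6,fy=6,interpolation=4))"
```

```text
(no output)
```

View pics/s16c.png

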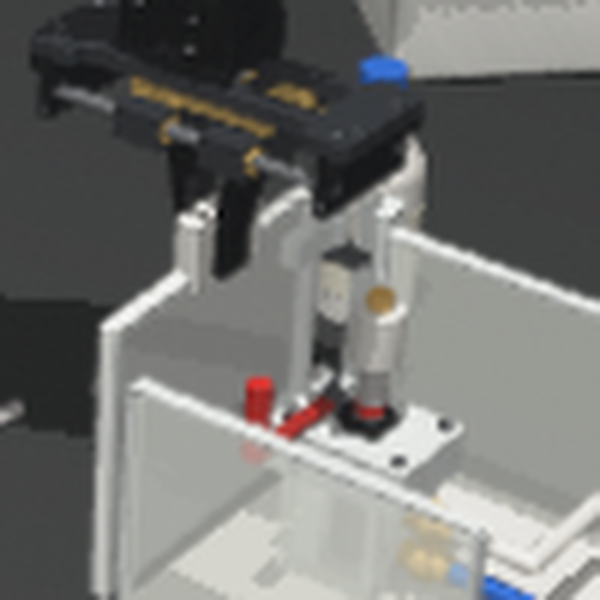

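move_arm(
  increments=[
    {"translation":[0,0,0],"twist":0,"gripper":0.6},
    {"translation":[0,0,0],"twist":0,"gripper":0.6},
    {"translation":[0,0,0],"twist":0,"gripper":0.6},
  ],
)

```text
time_s: 35.82
tcp_pos: [504.0, 224.1, 179.8]
tcp_rot: [0.75, 0.662, -0.006, 0.014]
ft_force: [-0.2, 0.4, -0.2]
gripper_width: 0.302
```

```bash
python3 -c "
from h import *
st(3)"
```

```text
t 35.97 [503.6 224.3 179.5] yaw 1.4464 zax [ 0.008 -0.028] F [ 0.6  0.3 -0.2] w 33.0 v 0.003
```

move_arm(
  increments=[
    {"translation":[0,0,-2],"twist":0,"gripper":0.6},
    {"translation":[0,0,-2],"twist":0,"gripper":0.6},
    {"translation":[0,0,-3],"twist":0,"gripper":0.6},
    {"translation":[0,0,-3],"twist":0,"gripper":0.6},
    {"translation":[0,0,-3],"twist":0,"gripper":0.6},
    {"translation":[-3,-1,-1],"twist":0,"gripper":0.6},
    {"translation":[-4,-1,0],"twist":0,"gripper":0.6},
    {"translation":[-4,-1,0],"twist":0,"gripper":0.6},
    {"translation":[-4,-1,0],"twist":0,"gripper":0.6},
    {"translation":[-4,-1,0],"twist":0,"gripper":0.6},
    {"translation":[-4,-1,0],"twist":0,"gripper":0.6},
    {"translation":[-4,-1,0],"twist":0,"gripper":0.6},
    {"translation":[-4,-1,0],"twist":0,"gripper":0.6},
  ],
)

```text
time_s: 37.05
tcp_pos: [382.9, -70.5, 331.7]
tcp_rot: [0.744, 0.668, -0.008, 0.014]
ft_force: [1.2, -0.6, 0.4]
gripper_width: 0.401
```

```bash
python3 -c "
from h import *
st(3)
import cv2
s=grab('scene','s17.png')
a=cv2.imread('pics/s17.png')[160:260,320:420];cv2.imwrite('pics/s17c.png',cv2.resize(a,None,fx=6,fy=6,interpolation=4))
grab('top','t17.png')
a=cv2.imread('pics/t17.png')[180:280,150:270];cv2.imwrite('pics/t17c.png',cv2.resize(a,None,fx=6,fy=6,interpolation=4))"
```

```text
t 37.2 [383.2 -71.9 331.8] yaw 1.4537 zax [ 0.0075 -0.0322] F [0.6 0.7 0. ] w 34.7 v 0.09
```

View pics/s17c.png

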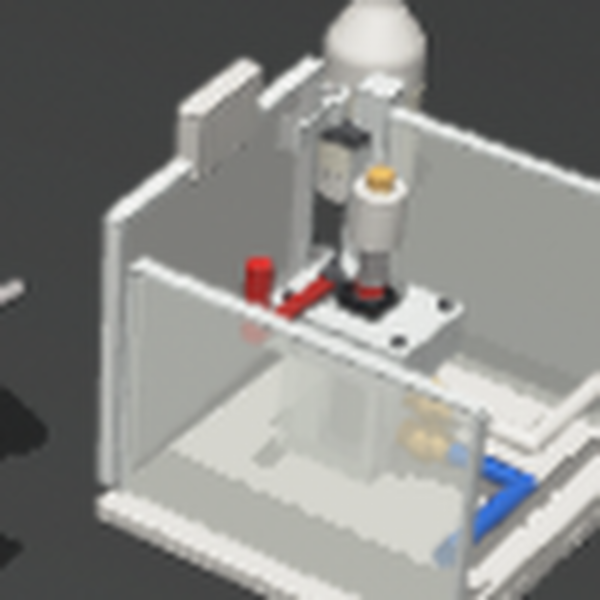

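View pics/t17c.png

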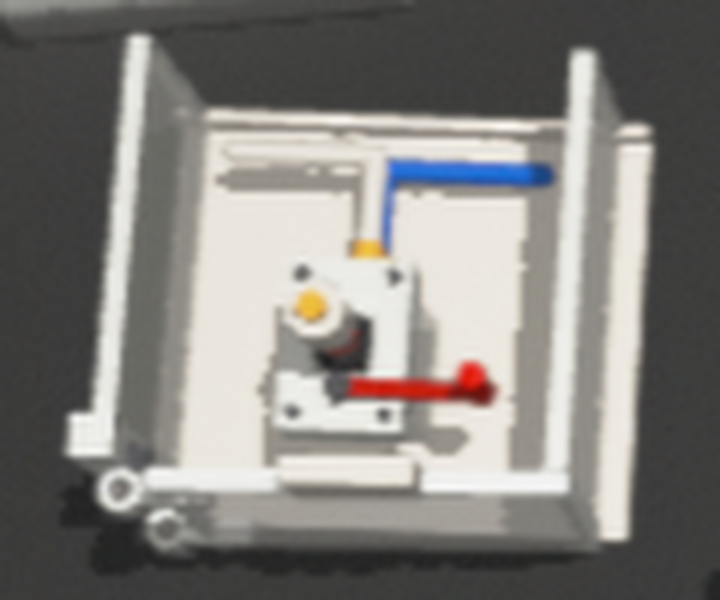

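```bash
python3 -c "
from h import *
t=grab('top');s=grab('scene')
T=lambda x,y:(150+x/6-.42,180+y/6-.42)
S=lambda x,y:(320+x/6-.42,160+y/6-.42)
L=onz(t,*T(145,478),185);Rr=onz(t,*T(568,483),185);d=L-Rr;print(L,Rr,np.hypot(d[0],d[1]),'yaw',-np.arctan2(d[0],d[1]))
print('kup',onz(t,*T(120,490),158),'klo',onz(t,*T(166,530),53))
print('grip',tri(t,T(347,470),s,S(222,83)), 'freecorner', tri(t,T(568,483),s,S(110,215)))
print('brass',tri(t,T(310,305),s,S(380,172)),onz(t,*T(310,305),178),onz(s,*S(380,172),178))
print('headtop pred scene', (proj(s,[(589.1,241.6,178),(589.1,241.6,170),(589.1,241.6,108)])-[320,160])*6+2.5)
a=t['pixels'];
import cv2
cv2.imwrite('pics/s18.png',cv2.resize(s['pixels'][180:220,365:405,::-1],None,fx=15,fy=15,interpolation=4))
cv2.imwrite('pics/s19.png',cv2.resize(s['pixels'][165:245,330:400,::-1],None,fx=8,fy=7,interpolation=4))
print((proj(s,[(589.1,241.6,108),(589.1,241.6,114)])-[365,180])*15+7)
st(0)"
```

```text
[514.96634065 319.8535304  185.        ] [495.68898288 129.61810174 185.        ] 191.20966199786287 yaw -0.10098948183618246
kup [516.02499004 337.79275169 158.        ] klo [515.85096319 341.23564328  53.        ]
grip (array([505.88007405, 224.55401831, 212.35346166]), np.float64(2.3445286417392737)) freecorner (array([496.44143533, 130.0368892 , 180.59840306]), np.float64(0.2712148838080026))
brass (array([590.09867658, 242.90841129, 178.29107875]), np.float64(0.16264802527370936)) [590.24385928 243.00878373 178.        ] [589.86023257 243.28303715 178.        ]
headtop pred scene [[377.18588682 173.01245031]
 [375.83763881 186.6048597 ]
 [365.62335471 289.49768842]]
[[239.80838678 424.49422106]
 [242.2350562  400.06504837]]
t 37.4 [384.4 -68.  331.4] yaw 1.4632 zax [ 0.0066 -0.0308] F [-0.4  0.2 -0.6] w 34.8 v 0.017
```

View pics/s18.png

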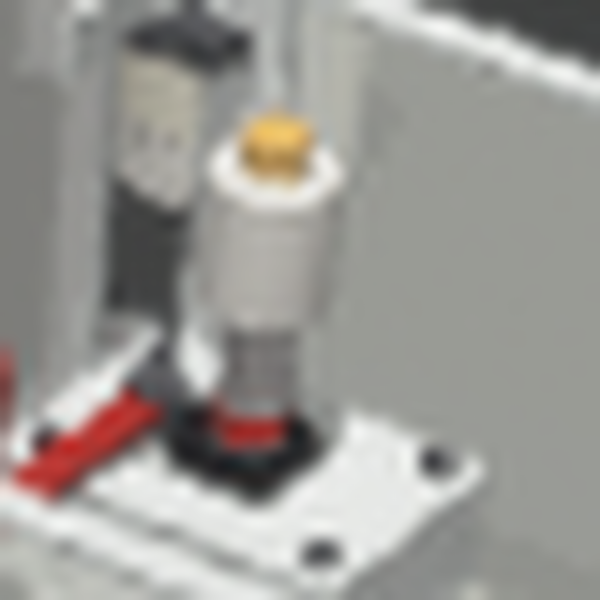

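```bash
sleep 0
```

```text
(no output)
```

View pics/s17.png

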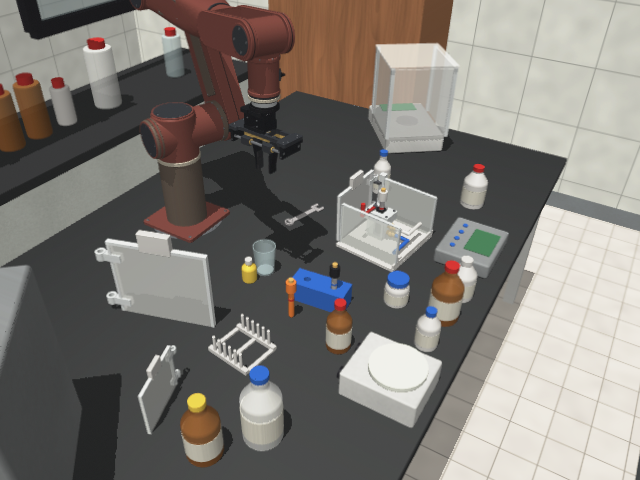

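```bash
python3 -c "
from bench import manip
print(manip.job_done(), manip.sense()['time_s'])"
```

```text
the job is handed in; nothing more can be done
the job is handed in; nothing more can be done
```

The flow cell is back in service and the job was handed in at about 37 s on the robot's clock.

- **Probe:** The red-ringed probe is in the gland. In the last two-camera check its connector top was at 178.3 mm, where 178 was wanted, so the ring's lower edge is level with the gland top to within what the cameras can show.
- **Lever:** I swung it until it stopped: extra force of about 12 N moved it only 0.3 mm. The scene camera put the knob within 1 mm of its fully shut position. The top camera read about 2.6 mm short, but it had also read about 2 mm short of the scene camera before the move.
- **Door:** The middle-sized door hangs on both pins. The tool showed a firm stop at shoulder height, and both knuckles measured within 2 mm of the pin axis.
- **Door angle:** Letting go nudged the door about 1.3° inward past exactly closed. I did not correct this.
- **Left alone:** In the last scene picture the blue-ringed probe, the bottles, the jar and the beaker all stand where they were. The gripper was well clear of everything.

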